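# Clear the chips from the test nest and seat the filter module

### The job

With the orange-handled scraper, wipe the four copper chips off the nest's plate into the black trough in front of it, without touching them with the fingers, then stand the scraper back upright on its blue mat. Only then take the black filter module by its yellow fin and gently seat it flat and square in the cleared pocket, fully back against the stop, and let go. Do not bump the lamp bar, and leave everything else on the bench where it is.

Things in the scene. Friction and masses are not known exactly. Their poses are not given: they have to be found in the camera images.
- fixture: Fixed test nest. Origin on the table under it; x points away from the robot into the pocket, y left, z up. Aluminium plate, top at z = 30 mm, x = -105 to +95, y = -75 to +75 mm. Pocket on it, open at the front (-x): blue side rails, inner faces at y = -48 and +48 mm, top at z = 42, from x = -105 to +75; blue back stop, front face at x = +75, top at z = 52 mm.
- seat (a point): Pocket floor point (nest x = 15, y = 0, z = 30 mm) where the module's origin lies when fully seated against the back stop; axes as the nest's.
- trough (a point): Centre of the black catch trough's floor, nest x = -150, y = 0, z = 4 mm. The trough is directly in front of the plate's front edge: inside x = -195 to -105 mm and y = -71 to +71 mm of the nest, walls 26 mm high above the table.
- lamp: Grey lamp bar fixed over the back of the nest, same origin and axes as the nest: x = 40 to 100, y = -150 to +150, z = 138 to 168 mm, on posts 14 mm thick at x = 82, y = -135 and +135 mm. An upright gripper's body meets the bar at the back of the pocket: tilt the tool 30 to 35 degrees back to the robot and enter from the front, below the bar.
- scraper: Scraper block, 220 g: aluminium block 36 (x) x 86 (y) x 20 (z) mm, origin at the centre of its underside, z up. An orange handle 24 mm wide in y, 18 mm thick and about 95 mm long rises from the block's top and leans 35 degrees towards the scraper's -x. It starts standing on the blue mat, -x roughly towards the robot.
- scraper_grip (a point): Grip point in the middle of the scraper's handle, at x = -30, y = 0, z = 69 mm from the scraper's origin. Grip across y with the tool along the leaning handle.
- mat: Fixed blue mat 140 x 120 x 3 mm, the scraper's place; origin at the centre of its underside, the top 3 mm higher.
- pad: Fixed green pad 150 x 120 x 4 mm on which the module starts; origin at the centre of its underside.
- module: Black filter module, about 0.5 kg: box 120 (x) x 90 (y) x 40 (z) mm, origin at the centre of its underside. A yellow grip fin 50 (x) x 14 (y) mm stands on the middle of its top, from z = 40 to 72 mm; two brass connectors 9 mm across and 10 mm high stand on the top at x = -46 and +46 mm. It seats with its x along the nest's x (either way round), 3 mm play at each side.
- module_grip (a point): Grip point on the fin, at x = 0, y = 0, z = 64 mm from the module's origin. Grip across y, upright or tilted.
- chip0: Loose copper chip 24 x 16 x 9 mm (20 g) lying on the pocket floor, origin at the centre of its underside. All chips start with their whole outline between x = -92 and +22 mm of the nest.
- chip1: Loose copper chip 22 x 18 x 9 mm (20 g) lying on the pocket floor, origin at the centre of its underside. All chips start with their whole outline between x = -92 and +22 mm of the nest.
- chip2: Loose copper chip 20 x 18 x 9 mm (20 g) lying on the pocket floor, origin at the centre of its underside. All chips start with their whole outline between x = -92 and +22 mm of the nest.
- chip3: Loose copper chip 24 x 14 x 9 mm (20 g) lying on the pocket floor, origin at the centre of its underside. All chips start with their whole outline between x = -92 and +22 mm of the nest.
- cleaner: Bystander, to be left alone: white bottle with a red cap, 52 mm across, 130 mm tall; origin at the centre of its underside.
- load: Bystander, to be left alone: black finned cylinder 36 mm across, 60 mm tall; origin at the centre of its underside.
- cup: Bystander, to be left alone: white mug, 70 mm across, 85 mm tall; origin at the centre of its underside.
- calkit: Bystander, to be left alone: dark wooden case 100 x 110 x 50 mm; origin at the centre of its underside.
- cap: Bystander, to be left alone: brass ring 48 mm across, 20 mm high; origin at the centre of its underside.
- jar: Bystander, to be left alone: amber jar 50 mm across, 55 mm tall; origin at the centre of its underside.
There are look-alikes about, which are no part of the job. Leave any green or red look-alike of the module alone. Leave any turquoise look-alike of the scraper alone.

How it is judged:
By the outcome, as a careful person would: the job done as asked, in the order asked, and still so for the second after the job is handed in, with the robot touching nothing.
It also fails if it takes over 67 s, if anything falls off the work surface, if the arm or the gripper's body presses on something with over 40 N, if the wrist force passes 120 N, or if a joint passes its speed limit or range.

### The arm

A 6-joint arm with a two-finger parallel gripper is mounted at the origin on the work surface. World frame = base frame: x ahead of the robot, y to its left, z up, the work surface at z = 0. Lengths are in m, angles in rad, forces in N, time in s.
With the tool pointing down it reaches from about 0.4 to 0.825 m from the base axis. Payload 7 kg.
Tool frame: the origin (TCP) lies on the centre line of the jaws, within the pads' length; the fingertips stand 22 mm ahead of it and the grasp point (between the pads) lies 3 mm ahead of it; z points along the fingers, y is the line along which they close (so a half turn about z gives the same grasp; the last joint's range is limited). The gripper opens to 88 mm and grips with 3 to 60 N. Pads are 19 mm wide; open, the fingers measure 130 mm over their backs; the gripper's body (78 mm by 193 mm) begins 47 mm behind the grasp point.
Start: joints at [-0.979, 0.359, 0.012, 0, -1.224, -0.288], TCP at [0.202, -0.644, 0.249] pointing down, gripper open.
Joint ranges: [-3.07, 3.07], [-1.43, 2.12], [-1.02, 1.25], [-3.03, 1.67], [-3.05, -0], [-3.03, 3.03]. Speed limits (rad/s): [2.39, 2.39, 3.01, 3.14, 3.14, 3.14].

### API

Orientations are given as [roll, pitch, yaw] about the fixed x, y, z axes, in that order (R = Rz(yaw) Ry(pitch) Rx(roll)).
In Python, from station import arm gives the robot as it stands.
- The arm moves only by the tool arm_command, never from a script. Its argument "series" is one flat list of numbers, 7 for each row, row after row: the turn, a rotation vector about the tool's x, y, z each as a share of 90 degrees, from -1 to 1, then the shift along the tool's x, y, z each as a share of 0.1 m, from -1 to 1, then the opening, from 0 (shut) to 1 (fully open). A call has 1 to 8 rows; each row is the pose to reach, as a shift and turn from the pose commanded when the call began, along the tool's axes at that moment; what a row does not reach only later rows make up. A row lasts 1/8 s, in which the tool goes at most 62.5 mm and 10.7 degrees, less where a joint would pass 70% of its speed; a pose out of reach is approached as far as the arm can. A call with a number of a shift or a turn outside -1 to 1 is refused whole. A call with a gripper value outside its range is refused whole. The fingers move at their own pace and stop on an object; "force" is the grip in N (left out, the last holds). Time passes only in rows, so rows that repeat a pose let the fingers close. It gives the time, the measured TCP pose, the force, the opening and the grip force at its end, in the units of the state.
- arm.get_state(): the state, without advancing time (a new reading comes with each control period).
- arm.grab_frame(name): name is "scene" or "top"; returns the picture (480x640x3 uint8, blue, green, red); there is no depth.
- arm.camera_model(name): a dict with "fovy" (degrees; the focal length in pixels is half the picture's height over the tangent of half this angle, whatever the lens; pixels are square), "cx", "cy" (the principal point, pixels), "pose" (4x4, takes a point from camera to world coordinates). Camera axes: x right, y down, z forward; pixel columns grow to the right and rows downward; lengths in m; the calibration is good to about 2 mm. A picture is of the moment at which its call begins. camera_model takes no time and is no camera call.
- arm.job_done(): hands the job in; it is judged then, once.
The state is a dict: "t": time; "q": joint angles; "qd": joint speeds; "joint_efforts": joint torques, N m; "eef_pos": TCP position; "ee_rot": TCP orientation; "force": force on the tool from outside, world axes, zero at the start; "moment": the same for the moment, N m; "width": finger opening in m; "gripper_force": force on a finger pad.
Only numpy, scipy, OpenCV 4.12 (cv2) and the standard library are available. Lean on these libraries where they do the work, as an engineer would, in place of code of your own. Each camera call takes 0.05 s, during which the arm holds its last target. There are 200 camera calls.

## Working session

There is one attempt and no reset: what is moved stays moved. The work goes in short steps, Python scripts to look and compute and a tool call to move; the robot and the scene stay as the last step left them, time stands still between calls to the robot, and variables do not carry over. Pictures are saved under pics/ and viewed, at most 12 in all, crops included, and the job is handed in when it is done.

Besides the shell and the picture viewer there is one more tool, called after "Call:" in YAML: its name, and indented under it one key for each argument. arm_command: Moves the arm, as the interface text tells. Its arguments: {"type":"object","properties":{"series":{"type":"array"},"force":{"type":"number"}},"required":["series"]}

```bash
mkdir -p pics; ls; python3 - <<'E'
from station import arm
import cv2,numpy as np
for n in("scene","top"):
    cv2.imwrite(f"pics/{n}0.png",arm.grab_frame(n)); m=arm.camera_model(n); print(n,m["fovy"],m["cx"],m["cy"],[k for k in m]); print(np.round(m["pose"],4))
print(arm.get_state())
E
```

```text
pics
scene 57.07768823369308 312.78935290156284 239.7489192015357 ['fovy', 'cx', 'cy', 'pose']
[[ 8.159e-01  3.911e-01 -4.259e-01  1.001e+00]
 [ 5.782e-01 -5.530e-01  5.999e-01 -7.572e-01]
 [-9.000e-04 -7.357e-01 -6.773e-01  8.620e-01]
 [ 0.000e+00  0.000e+00  0.000e+00  1.000e+00]]
top 56.3900718937858 318.2374186237472 234.70252220180078 ['fovy', 'cx', 'cy', 'pose']
[[ 2.1400e-02 -9.9030e-01  1.3720e-01  3.3550e-01]
 [-9.9980e-01 -2.1800e-02 -1.1000e-03 -3.5200e-02]
 [ 4.1000e-03 -1.3720e-01 -9.9050e-01  1.2082e+00]
 [ 0.0000e+00  0.0000e+00  0.0000e+00  1.0000e+00]]
{'t': 0.1, 'q': array([-9.78898016e-01,  3.59333103e-01,  1.12040921e-02, -2.80157637e-04,
       -1.22410974e+00, -2.88127495e-01]), 'qd': array([-0.00026361, -0.00015435,  0.00034696,  0.00213232,  0.00108685,
        0.00131008]), 'joint_efforts': array([-3.26127563e-03, -5.84162664e+01,  2.93748540e+01,  7.01573879e+00,
        1.00469420e-02, -8.46623448e-05]), 'eef_pos': array([ 0.20178613, -0.6437372 ,  0.24773327]), 'ee_rot': array([ 3.14013485e+00, -1.57382816e-04, -2.83791711e+00]), 'force': array([ 1.47588543, -0.48879473, -0.85195551]), 'moment': array([ 0.02155971, -0.01838744,  0.00797726]), 'gripper_force': 0.0, 'width': 0.08766135364053528}
```

View pics/scene0.png

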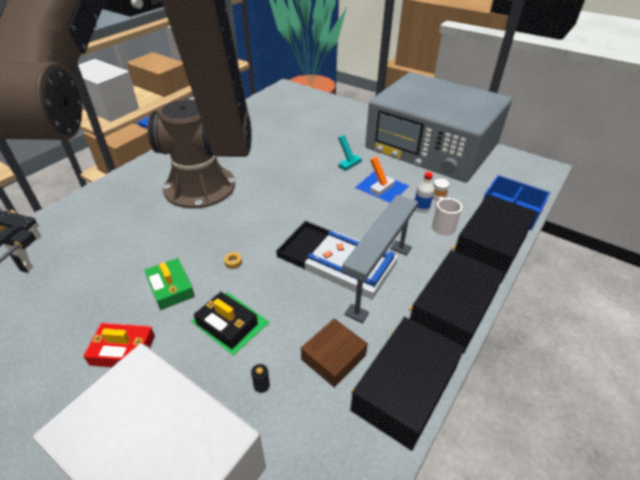

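View pics/top0.png

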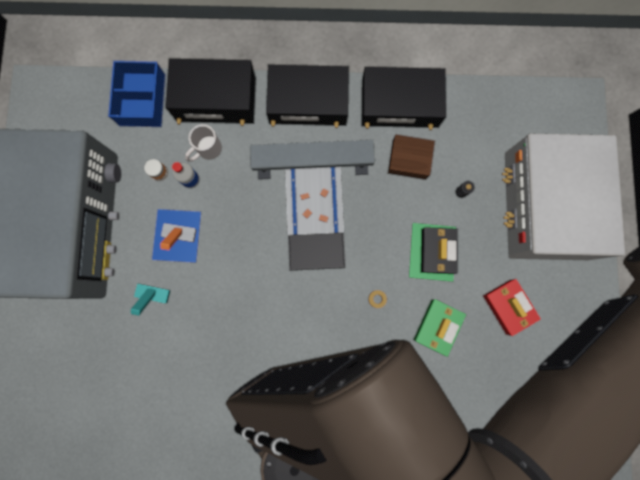

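The pictures show, in the top view:
- **Scraper:** orange-handled at (172,238) on the blue mat. Its look-alike is the turquoise one at (148,298).
- **Module:** black with a yellow fin at (440,250) on the green pad. Its look-alikes are the green one at (440,327) and the red one at (513,306).
- **Nest:** plate at about (315,200), chips around (315,205), trough at (316,252).

I choose the orange scraper and the black module. Next is one composite close crop to check them.

```bash
cat > h.py <<'E'
import numpy as np,cv2
from station import arm
def cam(n):
    m=arm.camera_model(n); f=240/np.tan(np.radians(m["fovy"]/2)); return f,m["cx"],m["cy"],np.array(m["pose"])
def ray(n,uv,z):
    f,cx,cy,P=cam(n); uv=np.atleast_2d(uv).astype(float)
    d=np.c_[(uv[:,0]-cx)/f,(uv[:,1]-cy)/f,np.ones(len(uv))]@P[:3,:3].T
    return P[:3,3]+d*((z-P[2,3])/d[:,2])[:,None]
def proj(n,X):
    f,cx,cy,P=cam(n); c=(np.atleast_2d(X)-P[:3,3])@P[:3,:3]
    return np.c_[cx+f*c[:,0]/c[:,2],cy+f*c[:,1]/c[:,2]]
def rect(mask):
    c=max(cv2.findContours(mask.astype(np.uint8),cv2.RETR_EXTERNAL,cv2.CHAIN_APPROX_NONE)[0],key=cv2.contourArea)
    return cv2.minAreaRect(c)
E
python3 - <<'E'
from h import *
im=np.mean([arm.grab_frame("top").astype(float) for _ in range(6)],0).astype(np.uint8)
np.save("top.npy",im)
sc=np.mean([arm.grab_frame("scene").astype(float) for _ in range(4)],0).astype(np.uint8); np.save("scene.npy",sc)
def c(x,y,w,h): return cv2.resize(im[y:y+h,x:x+w],None,fx=4,fy=4,interpolation=cv2.INTER_CUBIC)
o=np.hstack([c(245,130,140,150),np.vstack([c(148,200,60,75),c(406,215,60,75)])])
cv2.imwrite("pics/comp.png",o)
hsv=cv2.cvtColor(im,cv2.COLOR_BGR2HSV)
def roi(m,x0,y0,x1,y1):
    k=np.zeros_like(m);k[y0:y1,x0:x1]=m[y0:y1,x0:x1];return k
H,S,V=[a.astype(int) for a in cv2.split(hsv)]
B=(H>100)&(H<130)&(S>130); G=(H>45)&(H<85)&(S>110); O=(H<20)&(S>120); Y=(H>18)&(H<35)&(S>130)
def show(nm,m,z):
    r=rect(m); p=cv2.boxPoints(r); w=ray("top",p,z)
    print(nm,np.round(p,1).tolist(),np.round(w[:,:2],4).tolist(),"ctr",np.round(w.mean(0),4),np.round(np.linalg.norm(w-np.roll(w,1,0),axis=1),3)[:2],"px",r)
matm=roi(B|O|((S<60)&(V>150)),148,205,206,268); show("mat",matm,.003)
show("orange",roi(O,148,205,206,268),.06)
show("blade",roi((S<70)&(V>140),160,222,200,246),.02)
show("fin",roi(Y,436,236,450,264),.072)
show("pad",roi(G|((V<70)),405,215,462,285),.004)
show("module",roi(V<60,415,222,465,280)|roi(Y,430,225,462,275)|roi((S<60)&(V>150),430,225,462,275),.04)
show("plate",roi((S<50)&(V>150)|O|B,275,168,355,240),.03)
m=roi(O,290,180,340,230).astype(np.uint8)
for k in cv2.findContours(m,0,1)[0]: print("chip",cv2.contourArea(k),np.round(ray("top",[k.reshape(-1,2).mean(0)],.037),3))
E
```

```text
mat [[152.3000030517578, 258.5], [157.39999389648438, 207.89999389648438], [199.8000030517578, 212.1999969482422], [194.6999969482422, 262.79998779296875]] [[0.4279, 0.4087], [0.5667, 0.4049], [0.5575, 0.2885], [0.4189, 0.2941]] ctr [0.4928 0.3491 0.003 ] [0.115 0.139] px ((176.06434631347656, 235.3564453125), (42.587589263916016, 50.846397399902344), 5.710593223571777)
orange [[159.5, 244.89999389648438], [176.0, 225.60000610351562], [182.60000610351562, 231.3000030517578], [166.10000610351562, 250.5]] [[0.4591, 0.3718], [0.5103, 0.3326], [0.4959, 0.3146], [0.4449, 0.3539]] ctr [0.4776 0.3432 0.06  ] [0.023 0.064] px ((171.0823516845703, 238.07058715820312), (8.67721939086914, 25.380863189697266), 40.601295471191406)
blade [[160.39999389648438, 236.60000610351562], [162.6999969482422, 222.60000610351562], [195.1999969482422, 228.0], [192.8000030517578, 242.0]] [[0.4858, 0.3852], [0.5237, 0.3816], [0.511, 0.2938], [0.4732, 0.2977]] ctr [0.4984 0.3396 0.02  ] [0.088 0.038] px ((177.78378295898438, 232.2972869873047), (32.87979507446289, 14.138313293457031), 9.462322235107422)
fin [[43
[... 609 characters left out ...]
.0, 259.0], [447.0, 259.0]] [[0.4881, -0.3758], [0.4886, -0.3969], [0.4411, -0.3959], [0.4406, -0.375]] ctr [ 0.4646 -0.3859  0.04  ] [0.048 0.021] px ((451.0, 250.0), (18.0, 8.0), 90.0)
plate [[294.29998779296875, 169.1999969482422], [330.6000061035156, 167.6999969482422], [333.29998779296875, 231.89999389648438], [297.1000061035156, 233.5]] [[0.6765, 0.0321], [0.6831, -0.0661], [0.5071, -0.0766], [0.5007, 0.0196]] ctr [ 0.5918 -0.0228  0.03  ] [0.176 0.098] px ((313.8301696777344, 200.59432983398438), (64.33052825927734, 36.27008056640625), 87.51044464111328)
chip 2.5 [[ 0.542 -0.049  0.037]]
chip 3.5 [[ 0.555 -0.005  0.037]]
chip 0.0 [[0.601 0.005 0.037]]
chip 3.0 [[ 0.612 -0.049  0.037]]
```

View pics/comp.png

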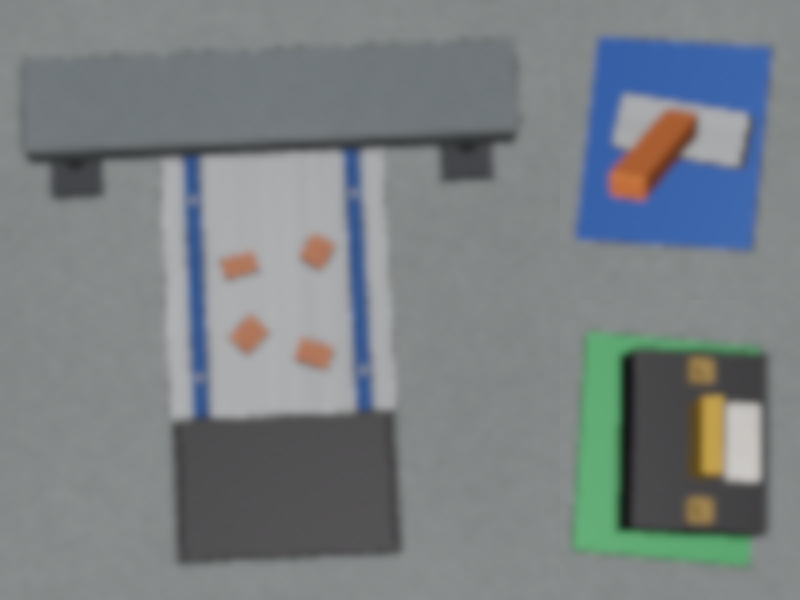

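The crop confirms the orange scraper on the blue mat and the black module (with yellow fin) on the green pad. The four chips lie mid-pocket at crop pixels (238,265), (317,252), (248,334) and (314,352). I'll fit the poses from the edges next.

```bash
cat >> h.py <<'E'
from scipy.optimize import least_squares
from scipy.ndimage import map_coordinates,gaussian_filter1d
def pts(p,L):  # planar pose x,y,yaw applied to points
    c,s=np.cos(p[2]),np.sin(p[2]); L=np.asarray(L,float)
    return np.c_[p[0]+c*L[:,0]-s*L[:,1],p[1]+s*L[:,0]+c*L[:,1],L[:,2]]
def fit(n,im,segs,p0,w=4.,it=6):
    """segs: [(A,B)] object-frame edges (z=world height); refine x,y,yaw on image edges"""
    im=im.astype(float); p=np.array(p0,float); o=np.arange(-w,w+.01,.25)
    for k in range(it):
        P=[];T=[];N=[]
        for A,B in segs:
            L=np.array(A)+np.linspace(.06,.94,25)[:,None]*(np.array(B)-np.array(A))
            uv=proj(n,pts(p,L)); d=uv[-1]-uv[0]; nn=np.array([-d[1],d[0]])/np.hypot(*d)
            S=uv[:,None]+o[None,:,None]*nn
            prof=np.stack([map_coordinates(im[...,c],[S[...,1],S[...,0]],order=1) for c in range(3)],-1)
            prof=gaussian_filter1d(prof.mean(0),2,axis=0)
            g=np.abs(np.gradient(prof,axis=0)).sum(1)*np.exp(-(o/w)**2)
            i=min(max(g.argmax(),1),len(g)-2); e=o[i]+.25*.5*(g[i-1]-g[i+1])/(g[i-1]-2*g[i]+g[i+1]-1e-9)
            P.append(L[[0,12,-1]]);T.append(uv[[0,12,-1]]+e*nn);N.append(nn)
        f=lambda q:np.concatenate([(proj(n,pts(q,L))-t)@nn for L,t,nn in zip(P,T,N)])
        r=least_squares(f,p,loss="soft_l1",f_scale=.3); p=r.x
    return p,np.round(f(p)[1::3],2)
def box(x0,x1,y0,y1,z): 
    c=[(x0,y0,z),(x1,y0,z),(x1,y1,z),(x0,y1,z)]; return [(c[i],c[(i+1)%4]) for i in range(4)]
E
python3 - <<'E'
from h import *
im=np.load("top.npy");sc=np.load("scene.npy")
nest=[((-.1,.075,.03),(.03,.075,.03)),((-.1,-.075,.03),(.03,-.075,.03)),((-.105,-.07,.03),(-.105,.07,.03)),((-.1,.048,.042),(.03,.048,.042)),((-.1,-.048,.042),(.03,-.048,.042))]
P={}
P['nest'],r=fit("top",im,nest,[.611,-.018,.065]);print("nest",P['nest'].round(4),r)
lamp=[((.04,-.14,.168),(.04,.14,.168))];print("lampfront",fit("top",im,nest+lamp,P['nest'],w=3)[1])
P['mat'],r=fit("top",im,box(-.07,.07,-.06,.06,.003),[.493,.349,-.05]);print("mat",P['mat'].round(4),r)
P['scr'],r=fit("top",im,box(-.018,.018,-.043,.043,.023),[.498,.34,-.143],w=3);print("scr",P['scr'].round(4),r)
P['pad'],r=fit("top",im,box(-.075,.075,-.06,.06,.004)[2:]+box(-.075,.075,-.06,.06,.004)[:1],[.46,-.345,0]);print("pad",P['pad'].round(4),r)
fin=box(-.025,.025,-.007,.007,.076); top=box(-.06,.06,-.045,.045,.044)
P['mod'],r=fit("top",im,top,[.464,-.353,0.],w=3);print("mod",P['mod'].round(4),r)
print("fin",fit("top",im,fin,P['mod'],w=2))
for n,s,z in(("nest",[((-.105,-.07,.03),(-.105,.07,.03)),((-.1,.075,.03),(.03,.075,.03)),((-.1,-.075,.03),(.0,-.075,.03))],0),("scr",box(-.018,.018,-.043,.043,.023),0),("mod",top,0),("mat",box(-.07,.07,-.06,.06,.003),0)):
    q,r=fit("scene",sc,s,P[n],w=3);print("scene",n,q.round(4),r)
hsv=cv2.cvtColor(im,cv2.COLOR_BGR2HSV).astype(int)
m=np.zeros((480,640),np.uint8);m[180:230,290:340]=((hsv[...,0]<25)&(hsv[...,1]>70))[180:230,290:340]
n,_,st,ce=cv2.connectedComponentsWithStats(m)
x,y,a=P['nest']
for c,s in zip(ce[1:],st[1:]):
    w=ray("top",[c],.036)[0];d=w[:2]-[x,y];print("chip nest",s[4],round(d[0]*np.cos(a)+d[1]*np.sin(a),4),round(-d[0]*np.sin(a)+d[1]*np.cos(a),4))
import json;json.dump({k:v.tolist() for k,v in P.items()},open("P.json","w"))
E
```

```text
nest [ 0.6068 -0.022   0.0647] [-0.02 -0.03 -0.    0.12 -0.07]
lampfront [-0.01 -0.03  0.22  0.11 -0.06 -0.19]
mat [ 0.4928  0.3485 -0.05  ] [0.14 0.15 0.14 0.14]
scr [ 0.4994  0.3392 -0.143 ] [-0.13 -0.11 -0.13 -0.11]
pad [ 4.629e-01 -3.472e-01 -1.000e-04] [-0.39 -0.   -0.39]
mod [ 4.635e-01 -3.506e-01  2.000e-04] [-0.14 -0.37 -0.14 -0.34]Traceback (most recent call last):
  File "<stdin>", line 12, in <module>
  File "h.py", line 35, in fit
    r=least_squares(f,p,loss="soft_l1",f_scale=.3); p=r.x
    return func(*args, **kwargs)
    result = trf(vector_fun.fun, vector_fun.jac, x0, f0, J0, lb, ub, ftol, xtol,
                 gtol, max_nfev, x_scale, loss_function, tr_solver,
                 tr_options.copy(), verbose, callback=callback_wrapped)
    return trf_no_bounds(
        fun, jac, x0, f0, J0, ftol, xtol, gtol, max_nfev, x_scale,
        loss_function, tr_solver, tr_options, verbose, callback=callback)
    f_new = fun(x_new)
    self._update_fun()
    ~~~~~~~~~~~~~~~~^^
    self.f = self.fun_wrapped(xp_copy(self.x))
             ~~~~~~~~~~~~~~~~^^^^^^^^^^^^^^^^^
    return np.atleast_1d(self.fun(x))
                         ~~~~~~~~^^^
    return self.f(x, *self.args, **self.kwargs)
           ~~~~~~^^^^^^^^^^^^^^^^^^^^^^^^^^^^^^
  File "h.py", line 34, in <lambda>
    f=lambda q:np.concatenate([(proj(n,pts(q,L))-t)@nn for L,t,nn in zip(P,T,N)])
                                ~~~~^^^^^^^^^^^^
  File "h.py", line 10, in proj
    f,cx,cy,P=cam(n); c=(np.atleast_2d(X)-P[:3,3])@P[:3,:3]
              ~~~^^^
  File "h.py", line 4, in cam
    m=arm.camera_model(n); f=240/np.tan(np.radians(m["fovy"]/2)); return f,m["cx"],m["cy"],np.array(m["pose"])
ValueError: time passes only in moves, steps and waits
```

```bash
python3 - <<'E'
s=open("h.py").read()
s=s.replace("def cam(n):","import functools\n@functools.cache\ndef cam(n):")
s=s.replace("        for A,B in segs:\n","        for A,B in [h for A,B in segs for M in [(np.array(A)+np.array(B))/2] for h in ((A,M),(M,B))]:\n")
open("h.py","w").write(s)
E
cat > fitall.py <<'E'
from h import *
im=np.load("top.npy");sc=np.load("scene.npy")
nest=[((-.1,.075,.03),(.03,.075,.03)),((-.1,-.075,.03),(.03,-.075,.03)),((-.105,-.07,.03),(-.105,.07,.03)),((-.1,.048,.042),(.03,.048,.042)),((-.1,-.048,.042),(.03,-.048,.042))]
P={}
P['nest'],r=fit("top",im,nest,[.611,-.018,.065]);print("nest",P['nest'].round(4),r)
lamp=[((.04,-.14,.168),(.04,.14,.168))];print("lampfront",fit("top",im,nest+lamp,P['nest'],w=3)[1])
P['mat'],r=fit("top",im,box(-.07,.07,-.06,.06,.003),[.493,.349,-.05]);print("mat",P['mat'].round(4),r)
P['scr'],r=fit("top",im,box(-.018,.018,-.043,.043,.023),[.498,.34,-.143],w=3);print("scr",P['scr'].round(4),r)
fin=box(-.025,.025,-.007,.007,.076); top=box(-.06,.06,-.045,.045,.044)
P['mod'],r=fit("top",im,top,[.464,-.353,0.],w=3);print("mod",P['mod'].round(4),r)
print("fin",fit("top",im,fin,P['mod'],w=2))
for n,s in(("nest",[((-.105,-.07,.03),(-.105,.07,.03)),((-.1,.075,.03),(.03,.075,.03)),((-.1,-.075,.03),(.0,-.075,.03))]),("scr",box(-.018,.018,-.043,.043,.023)),("mod",top),("mat",box(-.07,.07,-.06,.06,.003))):
    q,r=fit("scene",sc,s,P[n],w=3);print("scene",n,q.round(4),r)
hsv=cv2.cvtColor(im,cv2.COLOR_BGR2HSV).astype(int)
m=np.zeros((480,640),np.uint8);m[180:230,290:340]=((hsv[...,0]<25)&(hsv[...,1]>70))[180:230,290:340]
n,_,st,ce=cv2.connectedComponentsWithStats(m)
x,y,a=P['nest']
for c,s in zip(ce[1:],st[1:]):
    w=ray("top",[c],.036)[0];d=w[:2]-[x,y];print("chip nest",s[4],round(d[0]*np.cos(a)+d[1]*np.sin(a),4),round(-d[0]*np.sin(a)+d[1]*np.cos(a),4))
import json;json.dump({k:v.tolist() for k,v in P.items()},open("P.json","w"))
E
python3 fitall.py
```

```text
nest [ 0.6068 -0.0219  0.068 ] [-0.01 -0.04 -0.03 -0.01 -0.01  0.01  0.11  0.14 -0.05 -0.09]
lampfront [-0.01 -0.03 -0.04 -0.01  0.21  0.22  0.09  0.13 -0.04 -0.08 -0.19 -0.19]
mat [ 0.4928  0.3485 -0.0407] [0.12 0.16 0.14 0.16 0.15 0.12 0.15 0.13]
scr [ 0.4991  0.3393 -0.159 ] [-0.17 -0.08 -0.28 -0.09 -0.15 -0.1  -0.06 -0.36]
mod [ 0.4632 -0.3506 -0.0206] [-0.1  -0.11 -0.65 -0.1  -0.03 -0.2  -0.2  -0.25]
fin (array([ 0.46464999, -0.35699833,  0.00240116]), array([-0.25, -0.08, -0.16, -0.08, -0.1 , -0.22, -0.03, -0.24]))
scene nest [ 0.6082 -0.0251  0.0547] [-0.08  0.09 -0.82 -0.68  0.32  0.46]
scene scr [ 0.5021  0.3396 -0.1642] [-0.26 -0.2  -0.26 -0.06 -0.35 -0.19 -0.04 -0.33]
scene mod [ 0.4653 -0.3539 -0.0293] [0.41 0.45 0.47 0.33 0.6  0.85 0.57 0.61]
scene mat [ 0.4951  0.3483 -0.0415] [ 0.13  0.07  1.27  0.02 -0.09  1.31  0.2   0.25]
chip nest 37 0.0042 -0.0276
chip nest 32 -0.0032 0.025
chip nest 42 -0.0508 0.0206
chip nest 40 -0.0654 -0.0223
```

```bash
cat >> h.py <<'E'
from scipy.spatial.transform import Rotation as R
def now():
    s=arm.get_state(); return np.array(s["eef_pos"]),R.from_euler("xyz",s["ee_rot"])
def tool(yaw,tilt): # tool closing across object y, leaning back (-x) by tilt deg, pointing +x/down
    t=np.radians(tilt); A=np.array([[-np.cos(t),0,np.sin(t)],[0,1,0],[-np.sin(t),0,-np.cos(t)]])
    return R.from_euler("z",yaw)*R.from_matrix(A)
def go(p,r,p0,r0):
    p,p0=np.array(p),np.array(p0)
    print("turn",np.round((r0.inv()*r).as_rotvec()/(np.pi/2),4),"shift",np.round(r0.inv().apply(p-p0)/.1,3))
    return p,r
def grip(pose,local,r,back=0): # TCP for a grip point; back = metres retreated along tool
    return pts(pose,[local])[0]-r.apply([0,0,.003+back])
E
python3 - <<'E'
from h import *
scr=[.5005,.3394,-.16]
p,r=now()
u=tool(-.16,0); t=tool(-.16,35)
p,r=go([.42,-.45,.30],u,p,r)
p,r=go([.50,-.05,.30],u,p,r)
p,r=go([.40,.34,.30],u,p,r)
g=grip(scr,[-.03,0,.072],t,.12); print(g)
p,r=go(g,t,p,r)
go(grip(scr,[-.03,0,.072],t),t,p,r)
E
```

```text
turn [-0.      0.      0.2953] shift [-2.661  1.199 -0.514]
turn [0. 0. 0.] shift [-0.153  4.076  0.   ]
turn [0. 0. 0.] shift [1.609 3.691 0.   ]
[0.40123439 0.35541943 0.1727557 ]
turn [ 0.     -0.3889  0.    ] shift [0.012 0.154 1.272]
turn [0. 0. 0.] shift [0.  0.  1.2]
```

Call:
arm_command:
  series: [0, 0, 0, -0.3, 0.13, -0.06, 1, 0, 0, 0, -0.6, 0.27, -0.12, 1, 0, 0, 0, -0.9, 0.4, -0.17, 1]

```text
t: 0.98
eef_pos: [0.2764, -0.5783, 0.2659]
ee_rot: [-3.141, 0.0, -2.838]
force: [1.3, 0.6, -0.2]
width: 0.0877
gripper_force: 0.0
```

Call:
arm_command:
  series: [0, 0, 0, -0.3, 0.13, -0.06, 1, 0, 0, 0, -0.6, 0.27, -0.12, 1, 0, 0, 0, -0.9, 0.4, -0.17, 1]

```text
t: 1.35
eef_pos: [0.3505, -0.5131, 0.283]
ee_rot: [-3.141, 0.0, -2.838]
force: [-0.2, 0.4, -0.1]
width: 0.0874
gripper_force: 0.0
```

Call:
arm_command:
  series: [0, 0, 0.1, -0.3, 0.13, -0.06, 1, 0, 0, 0.2, -0.6, 0.27, -0.12, 1, 0, 0, 0.295, -0.86, 0.4, -0.17, 1, 0, 0, 0.295, -0.86, 0.4, -0.17, 1]

```text
t: 1.85
eef_pos: [0.4212, -0.449, 0.3001]
ee_rot: [-3.141, 0.001, 2.983]
force: [-0.6, -0.5, -0.2]
width: 0.0874
gripper_force: 0.0
```

Call:
arm_command:
  series: [0, 0, 0, 0, 0.33, 0, 1, 0, 0, 0, -0.02, 0.67, 0, 1, 0, 0, 0, -0.04, 1, 0, 1]

```text
t: 2.22
eef_pos: [0.4392, -0.3515, 0.2995]
ee_rot: [-3.142, -0.0, 2.983]
force: [-0.3, 0.4, -0.6]
width: 0.0876
gripper_force: 0.0
```

Call:
arm_command:
  series: [0, 0, 0, 0, 0.33, 0, 1, 0, 0, 0, -0.02, 0.67, 0, 1, 0, 0, 0, -0.04, 1, 0, 1]

```text
t: 2.6
eef_pos: [0.4592, -0.2534, 0.2996]
ee_rot: [-3.142, 0.0, 2.984]
force: [0.3, -0.4, 1.1]
width: 0.0876
gripper_force: 0.0
```

Call:
arm_command:
  series: [0, 0, 0, 0, 0.33, 0, 1, 0, 0, 0, -0.02, 0.67, 0, 1, 0, 0, 0, -0.04, 1, 0, 1]

```text
t: 2.98
eef_pos: [0.4791, -0.1553, 0.2996]
ee_rot: [-3.142, 0.0, 2.984]
force: [1.2, -0.8, -0.0]
width: 0.0874
gripper_force: 0.0
```

Call:
arm_command:
  series: [0, 0, 0, 0, 0.33, 0, 1, 0, 0, 0, -0.02, 0.67, 0, 1, 0, 0, 0, -0.04, 1, 0, 1]

```text
t: 3.35
eef_pos: [0.4991, -0.0572, 0.2996]
ee_rot: [3.142, 0.0, 2.984]
force: [1.1, 0.5, 0.1]
width: 0.0873
gripper_force: 0.0
```

Call:
arm_command:
  series: [0, 0, 0, 0.13, 0.31, 0, 1, 0, 0, 0, 0.27, 0.61, 0, 1, 0, 0, 0, 0.4, 0.92, 0, 1]

```text
t: 3.72
eef_pos: [0.4739, 0.0399, 0.2996]
ee_rot: [3.142, 0.0, 2.984]
force: [0.4, -0.4, 1.4]
width: 0.0874
gripper_force: 0.0
```

Call:
arm_command:
  series: [0, 0, 0, 0.13, 0.31, 0, 1, 0, 0, 0, 0.27, 0.61, 0, 1, 0, 0, 0, 0.4, 0.92, 0, 1]

```text
t: 4.1
eef_pos: [0.4491, 0.1371, 0.2997]
ee_rot: [3.141, 0.0, 2.984]
force: [0.5, -0.1, -0.1]
width: 0.0874
gripper_force: 0.0
```

Call:
arm_command:
  series: [0, 0, 0, 0.13, 0.31, 0, 1, 0, 0, 0, 0.27, 0.61, 0, 1, 0, 0, 0, 0.4, 0.92, 0, 1]

```text
t: 4.47
eef_pos: [0.4244, 0.2343, 0.2997]
ee_rot: [3.141, 0.0, 2.984]
force: [0.3, 0.1, 0.0]
width: 0.0877
gripper_force: 0.0
```

Call:
arm_command:
  series: [0, 0, 0, 0.13, 0.31, 0, 1, 0, 0, 0, 0.27, 0.61, 0, 1, 0, 0, 0, 0.4, 0.92, 0, 1, 0, 0, 0, 0.4, 0.92, 0, 1]

```text
t: 4.97
eef_pos: [0.3996, 0.3323, 0.2991]
ee_rot: [-3.141, -0.0, 2.985]
force: [0.3, -0.9, 0.7]
width: 0.0876
gripper_force: 0.0
```

Call:
arm_command:
  series: [0, -0.1, 0, 0, 0.04, 0.15, 1, 0, -0.2, 0, 0, 0.08, 0.3, 1, 0, -0.3, 0, 0.01, 0.12, 0.45, 1, 0, -0.389, 0, 0.01, 0.16, 0.6, 1, 0, -0.389, 0, 0.01, 0.16, 0.6, 1, 0, -0.389, 0, 0.01, 0.16, 0.6, 1]

```text
t: 5.72
eef_pos: [0.4908, 0.3023, 0.3058]
ee_rot: [-3.125, 0.431, 3.103]
force: [-0.3, 0.1, -0.1]
width: 0.0879
gripper_force: 0.0
```

```bash
python3 - <<'E'
from h import *
scr=[.5005,.3394,-.16]
t=tool(-.16,35); print(np.round(arm.get_state()["q"],2))
im=arm.grab_frame("scene"); cv2.imwrite("pics/s1.png",cv2.resize(im[60:260,250:510],None,fx=3,fy=3,interpolation=2))
p,r=now(); g=grip(scr,[-.03,0,.072],t); go(g,t,p,r)
E
```

```text
[ 1.11 -0.01 -0.59  0.52 -0.9  -3.03]
turn [ 0.0289 -0.1126  0.0675] shift [1.195 0.442 2.005]
```

View pics/s1.png

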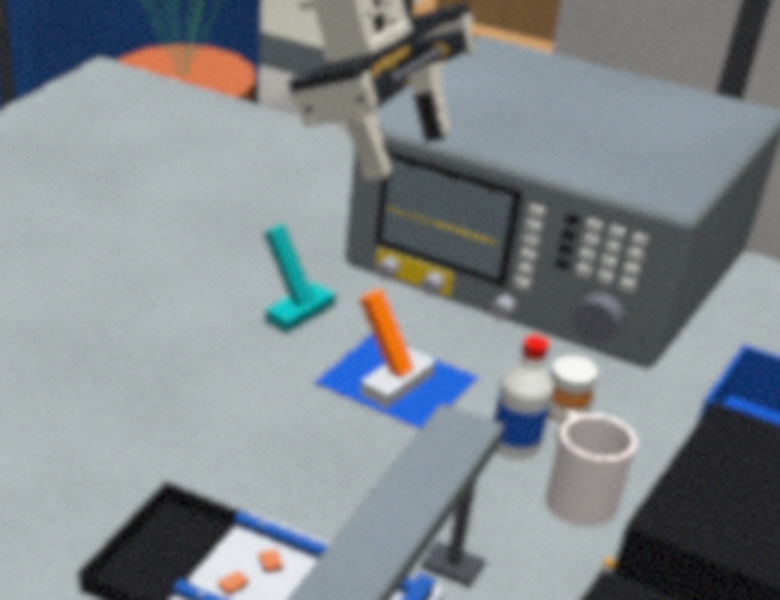

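The view shows the gripper stalled above the bench because joint 6 is at its limit. The orange scraper is at crop (395,350), standing untouched. I'll turn the tool half round.

Call:
arm_command:
  series: [0, 0, -0.11, 0, 0, 0, 1, 0, 0, -0.22, 0, 0, 0, 1, 0, 0, -0.33, 0, 0, 0, 1, 0, 0, -0.44, 0, 0, 0, 1, 0, 0, -0.55, 0, 0, 0, 1, 0, 0, -0.66, 0, 0, 0, 1, 0, 0, -0.77, 0, 0, 0, 1, 0, 0, -0.88, 0, 0, 0, 1]

```text
t: 6.78
eef_pos: [0.4904, 0.3032, 0.3054]
ee_rot: [-2.716, 0.062, -1.782]
force: [-0.7, 0.4, -0.1]
width: 0.0874
gripper_force: 0.0
```

Call:
arm_command:
  series: [0, 0, -0.11, 0, 0, 0, 1, 0, 0, -0.22, 0, 0, 0, 1, 0, 0, -0.33, 0, 0, 0, 1, 0, 0, -0.44, 0, 0, 0, 1, 0, 0, -0.55, 0, 0, 0, 1, 0, 0, -0.66, 0, 0, 0, 1, 0, 0, -0.77, 0, 0, 0, 1, 0, 0, -0.88, 0, 0, 0, 1]

```text
t: 7.78
eef_pos: [0.4904, 0.3032, 0.3054]
ee_rot: [-2.991, -0.404, -0.444]
force: [-0.2, -0.5, -0.6]
width: 0.0881
gripper_force: 0.0
```

```bash
sed -i 's/^def tool(yaw,tilt):/def ftool(yaw,tilt): return tool(yaw,tilt)*R.from_euler("z",np.pi)\ndef tool(yaw,tilt):/' h.py; python3 - <<'E'
from h import *
scr=[.5005,.3394,-.16]
t=ftool(-.16,35); print(np.round(arm.get_state()["q"],2))
p,r=now(); print(p,r.as_euler("xyz"));g=grip(scr,[-.03,0,.072],t,.1); p,r=go(g,t,p,r); print(p)
E
```

```text
[ 1.11 -0.01 -0.58  0.52 -0.9  -0.26]
[0.49036161 0.30320922 0.30539058] [-2.99066651 -0.4044571  -0.44415912]
turn [-0.0072  0.1181 -0.1676] shift [-1.431  0.032  1.015]
[0.4125594  0.35359181 0.15637266]
```

Call:
arm_command:
  series: [0, 0.04, -0.05, -0.25, 0, 0.1, 1, 0, 0.08, -0.11, -0.5, 0, 0.2, 1, -0.007, 0.118, -0.168, -0.9, 0.02, 0.3, 1, -0.007, 0.118, -0.168, -0.9, 0.02, 0.3, 1]

```text
t: 8.28
eef_pos: [0.4261, 0.3362, 0.2404]
ee_rot: [3.138, -0.611, -0.159]
force: [0.3, -0.3, 0.4]
width: 0.0874
gripper_force: 0.0
```

```bash
python3 - <<'E'
from h import *
scr=[.5005,.3394,-.16]
t=ftool(-.16,35); print(np.round(arm.get_state()["q"],2))
p,r=now(); g=grip(scr,[-.03,0,.072],t,.05); p,r=go(g,t,p,r); print(p)
E
```

```text
[ 1.31  0.01 -0.88  0.88 -0.83 -0.56]
turn [ 0.0017 -0.0002  0.0005] shift [-0.614 -0.153  1.095]
[0.44087192 0.34902275 0.11541506]
```

Call:
arm_command:
  series: [0, 0, 0, -0.2, -0.05, 0.1, 1, 0, 0, 0, -0.4, -0.1, 0.2, 1, 0, 0, 0, -0.61, -0.15, 0.4, 1, 0, 0, 0, -0.61, -0.15, 0.7, 1, 0, 0, 0, -0.61, -0.15, 0.7, 1]

```text
t: 8.9
eef_pos: [0.4216, 0.3516, 0.149]
ee_rot: [3.141, -0.61, -0.167]
force: [0.6, -0.0, -0.3]
width: 0.0879
gripper_force: 0.0
```

```bash
python3 - <<'E'
from h import *
scr=[.5005,.3394,-.16]
t=ftool(-.16,35); print(np.round(arm.get_state()["q"],2))
p,r=now(); g=grip(scr,[-.03,0,.072],t,.0); p,r=go(g,t,p,r); print(p)
im=arm.grab_frame("scene"); cv2.imwrite("pics/s2.png",cv2.resize(im[80:220,300:460],None,fx=4,fy=4,interpolation=2))
E
```

```text
[ 1.22  0.15 -1.01  1.18 -0.66 -0.86]
turn [ 0.0028  0.0003 -0.0038] shift [-0.033 -0.009  0.887]
[0.46918443 0.34445369 0.07445746]
```

View pics/s2.png

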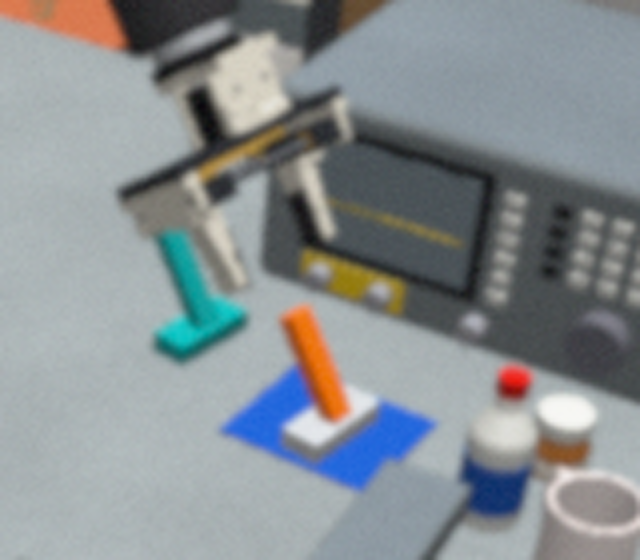

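The gripper is lined up above the orange handle's axis (crop (310,360)). The turquoise one at (195,290) lies behind it, untouched. I'll go in along the handle.

Call:
arm_command:
  series: [0, 0, 0, -0.03, -0.01, 0.2, 1, 0, 0, 0, -0.03, -0.01, 0.4, 1, 0, 0, 0, -0.03, -0.01, 0.6, 1, 0.003, 0, -0.004, -0.03, -0.01, 0.75, 1, 0.003, 0, -0.004, -0.03, -0.01, 0.887, 1, 0.003, 0, -0.004, -0.03, -0.01, 0.887, 1]

```text
t: 9.7
eef_pos: [0.4781, 0.3569, 0.0804]
ee_rot: [3.134, -0.605, -0.161]
force: [-0.4, 0.4, 0.2]
width: 0.0876
gripper_force: 0.0
```

```bash
python3 - <<'E'
from h import *
scr=[.5005,.3394,-.16]
t=ftool(-.16,35); print(np.round(arm.get_state()["q"],2))
p,r=now(); g=grip(scr,[-.03,0,.072],t,.0); p,r=go(g,t,p,r); print(p)
E
```

```text
[ 0.92  0.3  -1.01  1.66 -0.53 -1.1 ]
turn [ 0.0049  0.0036 -0.0003] shift [-0.09   0.137  0.012]
[0.46918443 0.34445369 0.07445746]
```

Joint 4 is at its limit for a 35° tilt here, so I'll grip with about 24° instead, which still clears the lamp.

```bash
python3 - <<'E'
from h import *
scr=[.5005,.3394,-.16]
t=ftool(-.16,24)
p,r=now(); g=grip(scr,[-.03,0,.072],t,.0); p,r=go(g,t,p,r); print(p)
E
```

```text
turn [ 0.0048 -0.1186 -0.0008] shift [-0.084  0.137  0.012]
[0.46967856 0.34437395 0.07474064]
```

Call:
arm_command:
  series: [0, -0.06, 0, -0.02, 0.03, 0, 1, 0, -0.119, 0, -0.04, 0.06, 0, 1, 0.005, -0.119, 0, -0.084, 0.137, 0.012, 1, 0.005, -0.119, 0, -0.084, 0.137, 0.012, 1, 0.005, -0.119, 0, -0.084, 0.137, 0.012, 1]

```text
t: 10.32
eef_pos: [0.468, 0.3449, 0.0742]
ee_rot: [3.141, -0.418, -0.156]
force: [-0.4, 0.2, -0.8]
width: 0.0873
gripper_force: 0.0
```

```bash
python3 - <<'E'
from h import *
scr=[.5005,.3394,-.16]
t=ftool(-.16,24);print(np.round(arm.get_state()["q"],2))
p,r=now(); g=grip(scr,[-.03,0,.072],t,.0); p,r=go(g,t,p,r); print(p)
im=arm.grab_frame("scene"); cv2.imwrite("pics/s3.png",cv2.resize(im[80:220,300:460],None,fx=4,fy=4,interpolation=2))
E
```

```text
[ 0.99  0.28 -0.96  1.2  -0.41 -0.71]
turn [-0.0007  0.0004  0.0022] shift [0.019 0.003 0.002]
[0.46967856 0.34437395 0.07474064]
```

View pics/s3.png

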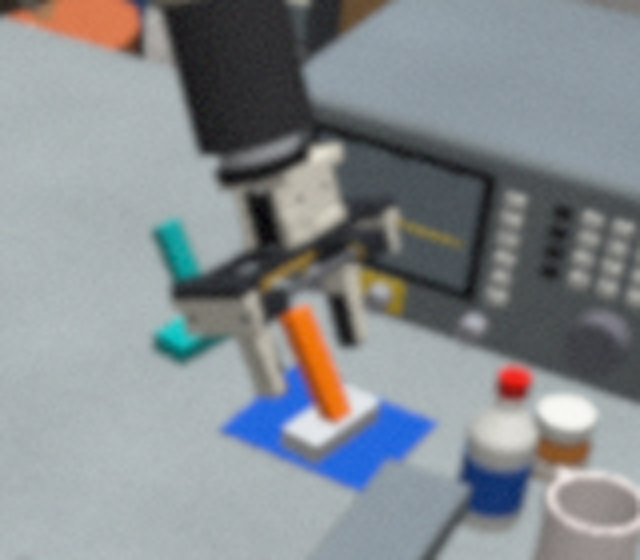

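The picture shows the orange handle (315,350) between the fingertips at (265,385) and (350,340). The gripper can close.

Call:
arm_command:
  series: [0, 0, 0, 0, 0, 0, 0.6, 0, 0, 0, 0, 0, 0, 0.4, 0, 0, 0, 0, 0, 0, 0.2, 0, 0, 0, 0, 0, 0, 0.1, 0, 0, 0, 0, 0, 0, 0.1, 0, 0, 0, 0, 0, 0, 0.1]
  force: 35

```text
t: 11.12
eef_pos: [0.4679, 0.3445, 0.0736]
ee_rot: [3.141, -0.417, -0.158]
force: [0.0, -0.3, -0.6]
width: 0.0331
gripper_force: 0.0
```

```bash
python3 - <<'E'
from h import *
n=[.6073,-.0228,.067]; t=ftool(n[2],24);u=ftool(n[2],24)
p,r=now(); print(p,r.as_euler("xyz"))
im=np.mean([arm.grab_frame("top").astype(float) for _ in range(4)],0); print(fit("top",im,box(-.018,.018,-.043,.043,.023),[.4995,.3393,-.16],w=3))
p,r=go(p+[0,0,.06],r,p,r)
S=lambda x,z:grip(n,[x-.03,0,z+.069],t)
p,r=go([.47,.2,.2],t,p,r)
for a in [(-.07,.11),(-.07,.075),(.04,.075),(.04,.034)]: print(a,S(*a).round(4),end=" ");p,r=go(S(*a),t,p,r)
E
```

```text
[0.46793891 0.34454689 0.07355761] [ 3.14132921 -0.41654397 -0.15815561]
(array([ 0.50046428,  0.33957226, -0.2042252 ]), array([-0.2 , -0.07, -0.11,  0.46, -0.17, -0.09,  0.99, -0.16]))
turn [0. 0. 0.] shift [ 0.243  0.    -0.549]
turn [ 0.0583  0.0015 -0.131 ] shift [ 0.496  1.424 -0.507]
(-0.07, 0.11) [ 0.5063 -0.0296  0.1817] turn [0. 0. 0.] shift [0.116 2.315 0.252]
(-0.07, 0.075) [ 0.5063 -0.0296  0.1467] turn [0. 0. 0.] shift [-0.142 -0.     0.32 ]
(0.04, 0.075) [ 0.6161 -0.0222  0.1467] turn [0. 0. 0.] shift [1.005 0.    0.447]
(0.04, 0.034) [ 0.6161 -0.0222  0.1057] turn [0. 0. 0.] shift [-0.167 -0.     0.375]
```

Still closing (33 mm). I'll let it finish.

Call:
arm_command:
  series: [0, 0, 0, 0, 0, 0, 0, 0, 0, 0, 0, 0, 0, 0, 0, 0, 0, 0, 0, 0, 0, 0, 0, 0, 0, 0, 0, 0]

```text
t: 11.82
eef_pos: [0.4679, 0.3444, 0.0735]
ee_rot: [3.141, -0.417, -0.158]
force: [0.8, -0.3, 0.5]
width: 0.0235
gripper_force: 34.9
```

Call:
arm_command:
  series: [0, 0, 0, 0.02, 0, -0.05, 0, 0, 0, 0, 0.12, 0, -0.27, 0, 0, 0, 0, 0.24, 0, -0.55, 0, 0, 0, 0, 0.24, 0, -0.55, 0]

```text
t: 12.32
eef_pos: [0.4677, 0.3467, 0.1355]
ee_rot: [-3.137, -0.417, -0.159]
force: [0.6, -0.1, -2.7]
width: 0.0238
gripper_force: 34.9
```

```bash
python3 - <<'E'
from h import *
n=[.6073,-.0228,.067]; t=ftool(n[2],24)
s=arm.get_state();print(np.round(s["q"],2),s["width"],s["gripper_force"])
im=np.mean([arm.grab_frame("top").astype(float) for _ in range(4)],0)
p,r=now();print(p,r.as_euler("xyz")); print(fit("top",im,box(-.018,.018,-.043,.043,.083),[.4995,.3393,-.16],w=3))
p,r=go([.47,.2,.2],t,p,r)
p,r=go(grip(n,[-.1,0,.18],t),t,p,r)
E
```

```text
[ 1.12  0.2  -0.84  0.82 -0.56 -0.42] 0.023771262899788814 34.9439013004303
[0.46737846 0.3438152  0.13246825] [ 3.13954109 -0.41605758 -0.15763418]
(array([ 0.499923  ,  0.34098576, -0.20161996]), array([-0.  ,  0.01, -0.04,  0.41, -0.1 ,  0.11,  1.55, -0.1 ]))
turn [ 0.0593  0.0019 -0.1307] shift [ 0.503  1.417 -0.513]
turn [0. 0. 0.] shift [0.12  2.315 0.242]
```

Call:
arm_command:
  series: [0.015, 0, -0.03, 0.1, 0.15, -0.13, 0, 0.03, 0, -0.065, 0.25, 0.35, -0.26, 0, 0.045, 0.001, -0.1, 0.38, 0.55, -0.38, 0, 0.059, 0.002, -0.131, 0.5, 0.75, -0.51, 0, 0.059, 0.002, -0.131, 0.5, 0.75, -0.51, 0]

```text
t: 13.15
eef_pos: [0.4808, 0.2648, 0.2007]
ee_rot: [-3.14, -0.42, 0.065]
force: [-0.3, 0.5, -3.0]
width: 0.0239
gripper_force: 34.9
```

```bash
cat >> h.py <<'E'
NEST=[.6073,-.0228,.067]; TS=ftool(NEST[2],23.87); SG=[-.0316,0,.0679]
def S(x,y,z,n=NEST,t=TS): return grip(n,[x+SG[0],y+SG[1],z+SG[2]],t)
E
python3 - <<'E'
from h import *
p,r=now();print(np.round(arm.get_state()["q"],2),p)
for a in [(-.09,0,.10),(-.07,0,.07),(.04,0,.07),(.04,0,.034)]: print(a,S(*a).round(4),end=" ");p,r=go(S(*a),TS,p,r)
E
```

```text
[ 1.01  0.   -0.86  0.68 -0.55  0.07] [0.48075476 0.26479406 0.20068427]
(-0.09, 0, 0.1) [ 0.4848 -0.031   0.1706] turn [-0.0003 -0.0022 -0.0013] shift [-0.261  2.955  0.208]
(-0.07, 0, 0.07) [ 0.5047 -0.0297  0.1406] turn [0. 0. 0.] shift [0.061 0.    0.355]
(0.04, 0, 0.07) [ 0.6145 -0.0223  0.1406] turn [0. 0. 0.] shift [1.006 0.    0.445]
(0.04, 0, 0.034) [ 0.6145 -0.0223  0.1046] turn [0. 0. 0.] shift [-0.146 -0.     0.329]
```

Call:
arm_command:
  series: [0, 0, 0, -0.03, 0.33, 0.03, 0, 0, 0, 0, -0.06, 0.66, 0.05, 0, 0, 0, 0, -0.09, 0.985, 0.07, 0]

```text
t: 13.52
eef_pos: [0.4815, 0.1668, 0.1889]
ee_rot: [3.141, -0.418, 0.067]
force: [0.8, 0.4, -1.8]
width: 0.0241
gripper_force: 34.9
```

Call:
arm_command:
  series: [0, 0, 0, -0.03, 0.33, 0.03, 0, 0, 0, 0, -0.06, 0.66, 0.05, 0, 0, 0, 0, -0.09, 0.985, 0.07, 0]

```text
t: 13.9
eef_pos: [0.4827, 0.068, 0.1788]
ee_rot: [3.141, -0.418, 0.067]
force: [0.3, -1.4, -2.9]
width: 0.0239
gripper_force: 34.9
```

Call:
arm_command:
  series: [0, 0, 0, -0.03, 0.33, 0.03, 0, 0, 0, 0, -0.06, 0.66, 0.05, 0, 0, -0.002, -0.001, -0.09, 0.985, 0.07, 0, 0, -0.002, -0.001, -0.09, 0.985, 0.07, 0]

```text
t: 14.4
eef_pos: [0.4838, -0.0311, 0.1685]
ee_rot: [3.141, -0.414, 0.065]
force: [0.7, 0.9, -1.9]
width: 0.0238
gripper_force: 34.9
```

```bash
python3 - <<'E'
from h import *
p,r=now();print(np.round(arm.get_state()["q"],2),p)
im=arm.grab_frame("scene"); cv2.imwrite("pics/s4.png",cv2.resize(im[130:330,240:460],None,fx=3,fy=3,interpolation=2))
for a in [(-.07,0,.07),(.04,0,.07),(.04,0,.034)]: print(a,S(*a).round(4),end=" ");p,r=go(S(*a),TS,p,r)
E
```

```text
[ 0.42 -0.11 -0.98  0.43 -0.34  0.84] [ 0.48379723 -0.03109578  0.16854725]
(-0.07, 0, 0.07) [ 0.5047 -0.0297  0.1406] turn [ 0.0008  0.002  -0.0011] shift [ 0.08  -0.001  0.34 ]
(0.04, 0, 0.07) [ 0.6145 -0.0223  0.1406] turn [0. 0. 0.] shift [1.006 0.    0.445]
(0.04, 0, 0.034) [ 0.6145 -0.0223  0.1046] turn [0. 0. 0.] shift [-0.146 -0.     0.329]
```

View pics/s4.png

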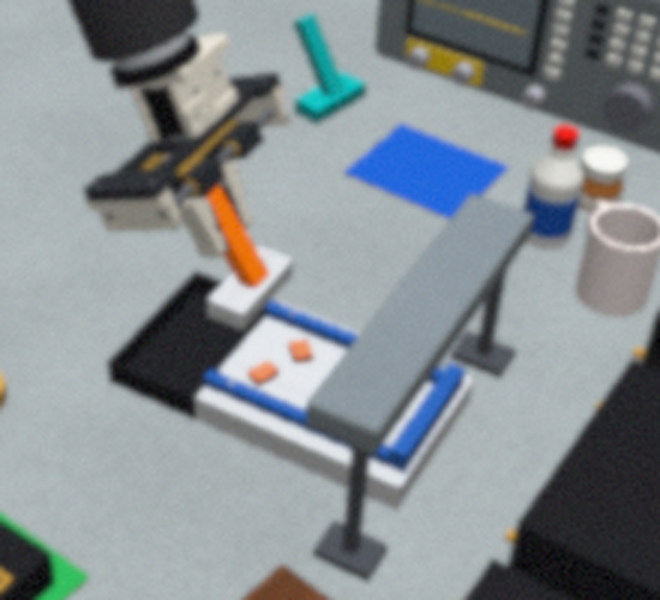

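The scraper hangs over the trough at crop (250,285), with the pocket and chips ahead. Joint 3 is near its limit, so I'll fit a kinematic model to check reach before going on.

```bash
cat > kin.py <<'E'
import numpy as np,itertools
from scipy.spatial.transform import Rotation as R
from scipy.optimize import least_squares
D=[([-.9789,.3593,.0112,-.0003,-1.2241,-.2881],[.2018,-.6437,.2477],[3.1401,-.0002,-2.8379]),
([1.11,-.01,-.59,.52,-.9,-3.03],[.4908,.3023,.3058],[-3.125,.431,3.103]),
([1.11,-.01,-.58,.52,-.9,-.26],[.4904,.3032,.3054],[-2.9907,-.4045,-.4442]),
([1.31,.01,-.88,.88,-.83,-.56],[.4261,.3362,.2404],[3.138,-.611,-.159]),
([1.22,.15,-1.01,1.18,-.66,-.86],[.4216,.3516,.149],[3.141,-.61,-.167]),
([.92,.3,-1.01,1.66,-.53,-1.1],[.4781,.3569,.0804],[3.134,-.605,-.161]),
([.99,.28,-.96,1.2,-.41,-.71],[.468,.3449,.0742],[3.141,-.418,-.156]),
([1.12,.2,-.84,.82,-.56,-.42],[.4674,.3438,.1325],[3.1395,-.416,-.1576]),
([1.01,0,-.86,.68,-.55,.07],[.4808,.2648,.2007],[-3.14,-.42,.065]),
([.42,-.11,-.98,.43,-.34,.84],[.4838,-.0311,.16855],[3.141,-.414,.065])]
def fk(q,k,sg):
    q=np.array(q)*sg
    E=lambda a,v:R.from_euler(a,v)
    p=np.zeros(3);r=E("z",q[0]);p=r.apply([k[0],k[1],k[2]])
    r=r*E("y",q[1]);p=p+r.apply([k[3],0,k[4]])
    r=r*E("y",q[2]);p=p+r.apply([k[5],0,k[6]])
    r=r*E("x",q[3])*E("y",q[4]);p=p+r.apply([k[7],k[8],0])
    r=r*E("x",q[5])  # tool axis = local x
    return p,r*R.from_matrix([[0,0,1],[k[9],k[10],0],[-k[10],k[9],0]])
K=None
if __name__=="__main__":
    best=[]
    for sg in itertools.product([1],[1],[1,-1],[1,-1],[1,-1],[1,-1]):
      for a,b in((1,0),(0,1),(-1,0),(0,-1)):
        f=0
        for q,p,e in D: f+=(fk(q,[0]*9+[a,b],sg)[1].inv()*R.from_euler("xyz",e)).magnitude()
        best.append((f/len(D),sg,a,b))
    best.sort(key=lambda t:t[0]);print(best[:3])
    _,sg,a,b=best[0]
    f=lambda k:np.concatenate([fk(q,[*k,a,b],sg)[0]-np.array(p) for q,p,e in D])
    s=least_squares(f,[0,0,.3,0,.4,.4,0,.2,0],loss="soft_l1",f_scale=.01);print(s.x.round(3),(np.abs(f(s.x)).reshape(-1,3).max(1)).round(4))
E
python3 kin.py
```

```text
[(0.005599295217258611, (1, 1, -1, -1, -1, -1), -1, 0), (1.044026517570055, (1, 1, -1, -1, -1, 1), -1, 0), (1.070127175850889, (1, 1, -1, -1, -1, 1), 0, 1)]
[ 0.001 -0.003  0.198  0.001  0.598  0.462  0.     0.353 -0.19 ] [0.0012 0.0039 0.0015 0.0005 0.0017 0.0017 0.003  0.0034 0.0026 0.0013]
```

```bash
cat >> kin.py <<'E'
KK=[.001,-.003,.198,.001,.598,.462,0,.353,-.19,-1,0];SG_=(1,1,-1,-1,-1,-1)
LO=np.array([-3.07,-1.43,-1.02,-3.03,-3.05,-3.03]);HI=np.array([3.07,2.12,1.25,1.67,0,3.03])
def ik(p,r,q0):
    best=None
    for q in (q0,[0,.3,-.5,0,-.8,0],[0,.3,-.5,0,-.8,2],[0,.3,-.5,0,-.8,-2]):
        def f(q):
            pp,rr=fk(q,KK,SG_);return np.r_[(pp-p)*5,(rr.inv()*r).as_rotvec()]
        s=least_squares(f,np.clip(q,LO+.01,HI-.01),bounds=(LO,HI))
        if best is None or s.cost<best.cost-1e-9: best=s
        if best.cost<1e-7:break
    return best.x,best.cost
E
python3 - <<'E'
from h import *
from kin import ik
q=arm.get_state()["q"]
def chk(n,p,t):
    global q
    x,c=ik(p,t,q); print(n,np.round(x,2),"cost %.1e"%c)
    if c<1e-6:q=x
for z in(.07,.03):
  for x in(-.07,.04,-.05,-.08,-.09,-.1,-.11): chk((x,z),S(x,0,z),TS)
for y in (.01,-.02): chk(("lat",y),S(-.1,y,.03),TS)
scr=[.5005,.3394,-.158]
for yaw in(-.158,0,.2):
  t=ftool(yaw,23.87); chk(("mat",yaw),S(0,0,.003,[.495,.345,yaw],t),t)
mod=[.4645,-.353,-.02]
q=np.array([-.5,.3,0,0,-1,0])
for ff in(tool,ftool):
  for tl in(0,20,32):
    chk(("mod",ff.__name__,tl),grip(mod,[0,0,.068],ff(-.02,tl)),ff(-.02,tl))
    chk(("seat",ff.__name__,tl),grip(NEST,[.015,0,.094],ff(.067,tl)),ff(.067,tl))
E
```

```text
(-0.07, 0.07) [ 0.35 -0.02 -1.02  0.58 -0.2   0.74] cost 2.7e-06
(0.04, 0.07) [ 0.32  0.17 -0.76  0.4  -0.26  0.95] cost 3.3e-31
(-0.05, 0.07) [ 0.34  0.01 -0.98  0.57 -0.2   0.76] cost 1.1e-22
(-0.08, 0.07) [ 0.37 -0.04 -1.02  0.53 -0.22  0.77] cost 4.3e-05
(-0.09, 0.07) [ 0.38 -0.06 -1.02  0.49 -0.25  0.8 ] cost 1.4e-04
(-0.1, 0.07) [ 0.4  -0.07 -1.02  0.45 -0.27  0.83] cost 3.0e-04
(-0.11, 0.07) [ 0.41 -0.09 -1.02  0.41 -0.29  0.86] cost 5.3e-04
(-0.07, 0.03) [ 0.32  0.06 -1.02  0.52 -0.13  0.81] cost 1.3e-03
(0.04, 0.03) [ 0.19  0.22 -0.91  0.87 -0.06  0.58] cost 8.5e-05
(-0.05, 0.03) [ 0.28  0.09 -1.02  0.65 -0.09  0.72] cost 8.3e-04
(-0.08, 0.03) [ 0.34  0.05 -1.02  0.47 -0.14  0.85] cost 1.6e-03
(-0.09, 0.03) [ 0.35  0.03 -1.02  0.42 -0.16  0.89] cost 1.9e-03
(-0.1, 0.03) [ 0.37  0.02 -1.02  0.37 -0.18  0.93] cost 2.3e-03
(-0.11, 0.03) [ 0.38  0.   -1.02  0.32 -0.19  0.97] cost 2.8e-03
('lat', 0.01) [ 0.39  0.02 -1.02  0.37 -0.18  0.9 ] cost 2.8e-03
('lat', -0.02) [ 0.32  0.02 -1.02  0.36 -0.16  0.98] cost 1.5e-03
('mat', -0.158) [ 1.02  0.28 -0.95  1.16 -0.42 -0.7 ] cost 1.6e
[... 289 characters left out ...]
) [-0.41  0.29 -0.51 -0.29 -0.47 -0.94] cost 4.6e-28
('seat', 'tool', 20) [ 0.32  0.26 -0.71  0.31 -0.28 -2.1 ] cost 1.1e-24
('mod', 'tool', 32) [-0.57  0.27 -0.47 -0.71 -0.43 -0.43] cost 3.9e-24
('seat', 'tool', 32) [ 0.27  0.24 -0.78  0.18 -0.03 -1.93] cost 5.8e-03
('mod', 'ftool', 0) [-0.31  0.38 -0.41 -0.   -0.78  1.86] cost 9.2e-30
('seat', 'ftool', 0) [ 0.28  0.41 -0.29  0.   -0.87  1.36] cost 1.7e-30
('mod', 'ftool', 20) [-0.41  0.29 -0.51 -0.29 -0.47  2.2 ] cost 5.8e-25
('seat', 'ftool', 20) [ 0.32  0.26 -0.71  0.31 -0.28  1.04] cost 1.6e-26
('mod', 'ftool', 32) [-0.57  0.27 -0.47 -0.71 -0.43  2.71] cost 3.6e-27
('seat', 'ftool', 32) [ 0.27  0.24 -0.78  0.18 -0.03  1.21] cost 5.8e-03
```

```bash
cat > scan.py <<'E'
from h import *
import kin
from kin import *
def ik2(p,r,q4):
    best=None
    for s6 in(-1.5,0,1.5):
      for s1 in(-.4,.4):
        def f(q):
            pp,rr=fk(q,KK,SG_);return np.r_[(pp-p)*5,(rr.inv()*r).as_rotvec()]
        s=least_squares(f,[s1,.2,-.6,q4,-.5,s6],bounds=(LO,HI))
        if best is None or s.cost<best.cost: best=s
        if best.cost<1e-9:return best
    return best
if __name__=="__main__":
  g=[-.03,0,.069]; scr=[.5005,.3394,-.158]; mod=[.4645,-.353,-.02]
  for tl in(0,8,14,18,35,45):
    t=ftool(NEST[2],tl);
    for q4 in(0,-2.6):
        o=[]
        for nm,p,r in [("w%.2f"%x,grip(NEST,[x-.03,0,.099],t),t) for x in(.04,-.05,-.1)]+[("mat",grip(scr,[-.03,0,.072],ftool(-.158,tl)),ftool(-.158,tl)),("mod",grip(mod,[0,0,.068],ftool(-.02,tl)),ftool(-.02,tl)),("seat",grip(NEST,[.015,0,.094],t),t)]:
            b=ik2(p,r,q4); o.append(nm+(str(b.x.round(2)) if b.cost<1e-7 else " x%.0e"%b.cost))
        print(tl,q4,*o,sep="\n   ")
E
python3 scan.py
```

```text
0
   0
   w0.04[ 0.28  0.39 -0.3  -0.   -0.88  1.36]
   w-0.05[ 0.32  0.26 -0.5  -0.   -0.81  1.32]
   w-0.10[ 0.35  0.19 -0.61 -0.   -0.77  1.29]
   mat[ 0.97  0.38 -0.4   0.   -0.79  0.44]
   mod[-0.31  0.38 -0.41 -0.   -0.78  1.86]
   seat[ 0.28  0.41 -0.29  0.   -0.87  1.36]
0
   -2.6
   w0.04[ 0.28  0.39 -0.3  -0.   -0.88  1.36]
   w-0.05[ 0.32  0.26 -0.5  -0.   -0.81  1.32]
   w-0.10[ 0.35  0.19 -0.61 -0.   -0.77  1.29]
   mat[ 0.97  0.38 -0.4  -0.   -0.79  0.44]
   mod[-0.31  0.38 -0.41 -0.   -0.78  1.86]
   seat[ 0.28  0.41 -0.29  0.   -0.87  1.36]
8
   0
   w0.04[ 0.3   0.33 -0.44  0.05 -0.67  1.3 ]
   w-0.05[ 0.35  0.2  -0.64  0.07 -0.61  1.24]
   w-0.10[ 0.38  0.12 -0.74  0.08 -0.58  1.19]
   mat[ 1.04  0.33 -0.57  0.22 -0.63  0.19]
   mod[-0.34  0.33 -0.47 -0.07 -0.64  1.95]
   seat[ 0.3   0.34 -0.43  0.05 -0.66  1.3 ]
8
   -2.6
   w0.04[ 0.3   0.33 -0.44  0.05 -0.67  1.3 ]
   w-0.05[ 0.35  0.2  -0.64  0.07 -0.61  1.24]
   w-0.10[ 0.38  0.12 -0.74  0.08 -0.58  1.19]
   mat[ 1.04  0.33 -0.57  0.22 -0.63  0.19]
   mod[-0.34  0.33 -0.47 -0.07 -0.64  1.95]
   seat[ 0.3   0.34
[... 985 characters left out ...]
[ 0.4   0.04 -0.99  0.4  -0.26  0.87]
   mat[ 1.07  0.29 -0.83  0.73 -0.45 -0.32]
   mod[-0.39  0.29 -0.51 -0.24 -0.49  2.15]
   seat[ 0.32  0.27 -0.64  0.22 -0.36  1.12]
35
   0
   w0.04 x7e-03
   w-0.05 x9e-03
   w-0.10 x1e-02
   mat x7e-04
   mod[-0.63  0.28 -0.45 -0.84 -0.46  2.87]
   seat x7e-03
35
   -2.6
   w0.04 x7e-03
   w-0.05 x9e-03
   w-0.10 x1e-02
   mat x3e-02
   mod[-0.63  0.28 -0.45 -0.84 -0.46  2.87]
   seat x7e-03
45
   0
   w0.04 x9e-04
   w-0.05 x2e-04
   w-0.10 x1e-04
   mat x6e-03
   mod[-0.85  0.32 -0.44 -1.22 -0.59 -2.89]
   seat x7e-04
45
   -2.6
   w0.04 x9e-04
   w-0.05 x2e-04
   w-0.10 x1e-04
   mat x6e-02
   mod[-0.85  0.32 -0.44 -1.22 -0.59 -2.89]
   seat x7e-04
```

The model fits to about 3 mm. It shows the wipe needs a grip tilt of at most about 18°. I'll return the scraper to its mat, regrip it at 16° and higher on the handle, and start over.

Call:
arm_command:
  series: [0, 0, 0, 0.03, -0.33, -0.03, 0, 0, 0, 0, 0.06, -0.66, -0.05, 0, 0, 0, 0, 0.09, -0.985, -0.07, 0]

```text
t: 14.82
eef_pos: [0.4827, 0.0709, 0.1797]
ee_rot: [3.141, -0.416, 0.069]
force: [0.6, 0.5, -2.2]
width: 0.0234
gripper_force: 34.9
```

Call:
arm_command:
  series: [0, 0, 0, 0.03, -0.33, -0.03, 0, 0, 0, 0, 0.06, -0.66, -0.05, 0, 0, 0, 0, 0.09, -0.985, -0.07, 0]

```text
t: 15.2
eef_pos: [0.4812, 0.1699, 0.1898]
ee_rot: [3.141, -0.417, 0.07]
force: [0.6, -0.0, -2.7]
width: 0.024
gripper_force: 34.9
```

Call:
arm_command:
  series: [0, 0, 0, 0.03, -0.33, -0.03, 0, 0, 0, 0, 0.06, -0.66, -0.05, 0, 0, 0, 0, 0.09, -0.985, -0.07, 0, 0, 0, 0, 0.09, -0.985, -0.07, 0]

```text
t: 15.7
eef_pos: [0.4802, 0.2699, 0.2]
ee_rot: [-3.141, -0.417, 0.072]
force: [-0.1, -0.1, -2.1]
width: 0.024
gripper_force: 34.9
```

```bash
python3 - <<'E'
from h import *
p,r=now();print(np.round(arm.get_state()["q"],2),p)
r1=R.from_euler("xyz",[3.1413,-.4170,-.158])
p,r=go([.4679,.3445,.1336],r1,p,r)
p,r=go([.4679,.3445,.0741],r1,p,r)
E
```

```text
[ 1.02  0.01 -0.85  0.67 -0.56  0.07] [0.48015186 0.26992449 0.20001267]
turn [-0.0596 -0.0002  0.1339] shift [-0.332 -0.753  0.579]
turn [0. 0. 0.] shift [-0.241 -0.     0.544]
```

Call:
arm_command:
  series: [-0.015, 0, 0.033, -0.08, -0.19, 0.15, 0, -0.03, 0, 0.067, -0.16, -0.38, 0.29, 0, -0.045, 0, 0.1, -0.25, -0.56, 0.43, 0, -0.06, 0, 0.134, -0.33, -0.753, 0.58, 0, -0.06, 0, 0.134, -0.33, -0.753, 0.58, 0]

```text
t: 16.32
eef_pos: [0.4677, 0.3422, 0.1319]
ee_rot: [3.138, -0.416, -0.159]
force: [0.2, 0.5, -2.2]
width: 0.0239
gripper_force: 34.9
```

Call:
arm_command:
  series: [0, 0, 0, -0.08, 0, 0.18, 0, 0, 0, 0, -0.16, 0, 0.36, 0, 0, 0, 0, -0.2, 0, 0.45, 0, 0, 0, 0, -0.22, 0, 0.5, 0, 0, 0, 0, -0.235, 0, 0.53, 0, 0, 0, 0, -0.235, 0, 0.53, 0]

```text
t: 17.08
eef_pos: [0.4683, 0.3408, 0.0759]
ee_rot: [3.141, -0.417, -0.161]
force: [0.4, -0.5, -1.6]
width: 0.0241
gripper_force: 34.9
```

```bash
python3 - <<'E'
from h import *
p,r=now();print(p,r.as_euler("xyz"),arm.get_state()["force"])
r1=R.from_euler("xyz",[3.1413,-.4170,-.158])
p,r=go([.4679,.3445,.0738],r1,p,r)
E
```

```text
[0.46832427 0.34081057 0.07589935] [ 3.14062699 -0.41661831 -0.1614936 ] [ 0.37676535 -0.47647582 -1.61731428]
turn [ 0.0013  0.0002 -0.002 ] shift [-0.018 -0.036  0.015]
```

Call:
arm_command:
  series: [0, 0, 0, -0.005, 0, 0.01, 0, 0, 0, 0, -0.01, 0, 0.022, 0, 0, 0, 0, -0.01, 0, 0.022, 0, 0, 0, 0, -0.01, 0, 0.022, 0.6, 0, 0, 0, -0.01, 0, 0.022, 0.6, 0, 0, 0, -0.01, 0, 0.022, 0.6, 0, 0, 0, -0.01, 0, 0.022, 0.6]

```text
t: 17.95
eef_pos: [0.4684, 0.3413, 0.0735]
ee_rot: [3.141, -0.417, -0.162]
force: [1.1, 0.5, -0.5]
width: 0.0515
gripper_force: 0.0
```

```bash
python3 - <<'E'
from h import *
p,r=now();print(p,r.as_euler("xyz"),arm.get_state()["force"],arm.get_state()["width"])
# scraper pose now from last grip pose
g=p+r.apply([0,0,.003]); y=-.1615; o=g-R.from_euler("z",y).apply(SG); print("scr",o)
t=ftool(y,16); tgt=grip([o[0],o[1],y],[-.0369,0,.0788+.003],t)
p2,_=go(tgt,t,p,r); print(tgt)
from kin import ik; print(ik(tgt,t,arm.get_state()["q"]))
E
```

```text
[0.46838741 0.34129256 0.07353512] [ 3.14090277 -0.41679033 -0.16156488] [ 1.14373636  0.52129795 -0.45320481] 0.051489488986227815
scr [0.50077454 0.33601391 0.00289194]
turn [ 0.0005 -0.0876 -0.0001] shift [ 0.     0.    -0.122]
[0.46353856 0.34208036 0.08468379]
(array([ 1.09471931,  0.27837595, -0.76902226,  0.57260409, -0.50494368,
       -0.18728989]), np.float64(5.1429927158518117e-26))
```

Call:
arm_command:
  series: [0, -0.044, 0, 0, 0, -0.06, 0.6, 0, -0.0876, 0, 0, 0, -0.122, 0.6, 0, -0.0876, 0, 0, 0, -0.122, 0.6, 0, -0.0876, 0, 0, 0, -0.122, 0, 0, -0.0876, 0, 0, 0, -0.122, 0, 0, -0.0876, 0, 0, 0, -0.122, 0, 0, -0.0876, 0, 0, 0, -0.122, 0, 0, -0.0876, 0, 0, 0, -0.122, 0]
  force: 50

```text
t: 18.95
eef_pos: [0.4635, 0.3417, 0.0845]
ee_rot: [3.14, -0.279, -0.162]
force: [-0.3, 0.3, -1.3]
width: 0.0238
gripper_force: 50.0
```

```bash
python3 - <<'E'
from h import *
p,r=now();e=r.as_euler("xyz");s=arm.get_state();print(p,e,s["force"],s["width"],s["gripper_force"])
o=np.array([.50077,.33601,.003]);g=p+r.apply([0,0,.003]); print("SG",R.from_euler("z",-e[2]).apply(g-o),"tilt",np.degrees(e[1]))
E
```

```text
[0.46346082 0.34168015 0.0844862 ] [ 3.14037688 -0.27906383 -0.16181213] [-0.27618822  0.27468407 -1.32152441] 0.02383730360262517 49.983991384506226
SG [-0.03690894 -0.00041834  0.07860226] tilt -15.989179415679422
```

```bash
sed -i 's/^NEST=.*/NEST=[.6073,-.0228,.067]; TS=ftool(NEST[2],15.99); SG=[-.0369,-.0004,.0786]/' h.py; python3 - <<'E'
from h import *
p,r=now()
p,r=go(p+[0,0,.07],r,p,r)
p,r=go([.47,.26,.19],TS,p,r)
for a in [(-.09,0,.09),(-.04,0,.07),(.038,0,.07),(.038,0,.034)]: print(a,S(*a).round(4),end=" ");p,r=go(S(*a),TS,p,r)
E
```

```text
turn [0. 0. 0.] shift [ 0.193  0.001 -0.673]
turn [ 4.09e-02  1.00e-04 -1.40e-01] shift [ 0.286  0.796 -0.286]
(-0.09, 0, 0.09) [ 0.4799 -0.0318  0.1715] turn [0. 0. 0.] shift [-0.144  2.918  0.151]
(-0.04, 0, 0.07) [ 0.5298 -0.0284  0.1515] turn [0. 0. 0.] shift [0.426 0.    0.33 ]
(0.038, 0, 0.07) [ 0.6076 -0.0232  0.1515] turn [0. 0. 0.] shift [0.75  0.    0.215]
(0.038, 0, 0.034) [ 0.6076 -0.0232  0.1155] turn [0. 0. 0.] shift [-0.099 -0.     0.346]
```

Call:
arm_command:
  series: [0, 0, 0, 0.01, 0, -0.05, 0, 0, 0, 0, 0.1, 0, -0.35, 0, 0, 0, 0, 0.19, 0, -0.67, 0, 0, 0, 0, 0.19, 0, -0.67, 0]

```text
t: 19.45
eef_pos: [0.4638, 0.3439, 0.1571]
ee_rot: [-3.137, -0.28, -0.162]
force: [-0.1, -0.5, -2.6]
width: 0.0237
gripper_force: 50.0
```

Call:
arm_command:
  series: [0.01, 0, -0.035, 0.07, 0.2, -0.07, 0, 0.02, 0, -0.07, 0.14, 0.4, -0.14, 0, 0.03, 0, -0.105, 0.21, 0.6, -0.21, 0, 0.041, 0, -0.14, 0.286, 0.796, -0.286, 0, 0.041, 0, -0.14, 0.286, 0.796, -0.286, 0]

```text
t: 20.08
eef_pos: [0.4695, 0.2588, 0.1896]
ee_rot: [-3.141, -0.279, 0.066]
force: [0.9, -0.1, -2.5]
width: 0.0234
gripper_force: 50.0
```

Call:
arm_command:
  series: [0, 0, 0, -0.02, 0.33, 0.02, 0, 0, 0, 0, -0.03, 0.66, 0.03, 0, 0, 0, 0, -0.05, 0.97, 0.05, 0]

```text
t: 20.45
eef_pos: [0.4725, 0.1625, 0.1825]
ee_rot: [3.141, -0.278, 0.067]
force: [-0.5, 0.4, -1.3]
width: 0.0239
gripper_force: 50.0
```

Call:
arm_command:
  series: [0, 0, 0, -0.02, 0.33, 0.02, 0, 0, 0, 0, -0.03, 0.66, 0.03, 0, 0, 0, 0, -0.05, 0.97, 0.05, 0]

```text
t: 20.82
eef_pos: [0.4757, 0.0655, 0.1764]
ee_rot: [-3.141, -0.278, 0.067]
force: [-0.1, 0.1, -1.5]
width: 0.0236
gripper_force: 50.0
```

Call:
arm_command:
  series: [0, 0, 0, -0.02, 0.33, 0.02, 0, 0, 0, 0, -0.03, 0.66, 0.03, 0, 0, 0, 0, -0.05, 0.97, 0.05, 0, 0, 0, 0, -0.05, 0.97, 0.05, 0, 0, 0, 0, -0.05, 0.97, 0.05, 0]

```text
t: 21.45
eef_pos: [0.4791, -0.0305, 0.1705]
ee_rot: [-3.141, -0.278, 0.066]
force: [-0.5, -0.7, -1.4]
width: 0.0237
gripper_force: 50.0
```

```bash
python3 - <<'E'
from h import *
p,r=now();print(np.round(arm.get_state()["q"],2),p,r.as_euler("xyz"))
im=np.mean([arm.grab_frame("top").astype(float) for _ in range(4)],0)
g=p+r.apply([0,0,.003]);yaw=r.as_euler("xyz")[2];o=g-R.from_euler("z",yaw).apply(SG);print("pred",o)
print(fit("top",im,box(-.018,.018,-.043,.043,o[2]+.02)[1:],[o[0],o[1],yaw],w=4))
for a in [(-.04,0,.07),(.038,0,.07),(.038,0,.034)]: print(a,S(*a).round(4),end=" ");p,r=go(S(*a),TS,p,r)
E
```

```text
[ 0.42 -0.05 -0.79  0.17 -0.58  1.09] [ 0.47908386 -0.0304744   0.17049477] [-3.14126128 -0.27817243  0.06634271]
pred [ 0.51669809 -0.02757343  0.08901009]
(array([ 0.50707808, -0.02229053,  0.23570225]), array([ 2.73, -0.09,  0.16, -0.16, -0.09,  2.19]))
(-0.04, 0, 0.07) [ 0.5298 -0.0284  0.1515] turn [-0.0001  0.0006 -0.0004] shift [0.435 0.013 0.322]
(0.038, 0, 0.07) [ 0.6076 -0.0232  0.1515] turn [0. 0. 0.] shift [0.75  0.    0.215]
(0.038, 0, 0.034) [ 0.6076 -0.0232  0.1155] turn [0. 0. 0.] shift [-0.099 -0.     0.346]
```

Call:
arm_command:
  series: [0, 0, 0, 0.1, 0, 0.08, 0, 0, 0, 0, 0.25, 0.01, 0.18, 0, 0, 0, 0, 0.435, 0.013, 0.32, 0, 0, 0, 0, 0.435, 0.013, 0.32, 0]

```text
t: 22.15
eef_pos: [0.5313, -0.028, 0.1511]
ee_rot: [-3.142, -0.278, 0.068]
force: [0.7, -0.5, -2.3]
width: 0.0237
gripper_force: 50.0
```

Call:
arm_command:
  series: [0, 0, 0, 0.15, 0, 0.04, 0, 0, 0, 0, 0.3, 0, 0.08, 0, 0, 0, 0, 0.45, 0, 0.13, 0, 0, 0, 0, 0.6, 0, 0.17, 0, 0, 0, 0, 0.75, 0, 0.215, 0, 0, 0, 0, 0.75, 0, 0.215, 0]

```text
t: 22.9
eef_pos: [0.6089, -0.0231, 0.152]
ee_rot: [-3.141, -0.279, 0.067]
force: [1.3, 0.6, -2.4]
width: 0.0235
gripper_force: 50.0
```

```bash
python3 - <<'E'
from h import *
p,r=now();print(np.round(arm.get_state()["q"],2),p,r.as_euler("xyz"),arm.get_state()["force"])
im=arm.grab_frame("scene"); cv2.imwrite("pics/s5.png",cv2.resize(im[190:310,270:430],None,fx=4,fy=4,interpolation=2))
for a in [(.038,0,.034),(.038,0,.031)]: print(a,S(*a).round(4),end=" ");p,r=go(S(*a),TS,p,r)
E
```

```text
[ 0.32  0.19 -0.55  0.13 -0.56  1.21] [ 0.60890342 -0.02306683  0.15198284] [-3.14102456 -0.27918616  0.06701114] [ 1.30483337  0.55245633 -2.38816777]
(0.038, 0, 0.034) [ 0.6076 -0.0232  0.1155] turn [-0.0004 -0.0001  0.    ] shift [-0.113  0.     0.347]
(0.038, 0, 0.031) [ 0.6076 -0.0232  0.1125] turn [0. 0. 0.] shift [-0.008 -0.     0.029]
```

View pics/s5.png

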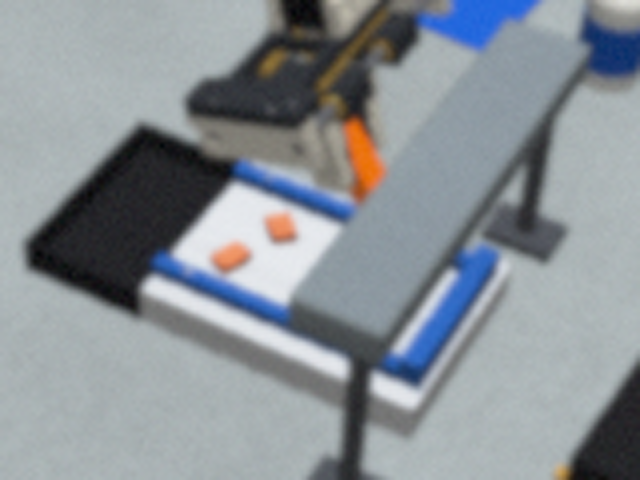

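The gripper is in front of and below the lamp bar, not touching it, with the blade behind the chips (two visible at (282,228) and (231,256)). I'll lower it gently.

Call:
arm_command:
  series: [0, 0, 0, -0.025, 0, 0.09, 0, 0, 0, 0, -0.05, 0, 0.18, 0, 0, 0, 0, -0.08, 0, 0.27, 0, 0, 0, 0, -0.1, 0, 0.32, 0, 0, 0, 0, -0.105, 0, 0.35, 0, 0, 0, 0, -0.105, 0, 0.35, 0]

```text
t: 23.7
eef_pos: [0.6072, -0.0232, 0.1155]
ee_rot: [-3.141, -0.279, 0.067]
force: [-0.4, 0.2, -1.9]
width: 0.0238
gripper_force: 50.0
```

Call:
arm_command:
  series: [0, 0, 0, -0.003, 0, 0.01, 0, 0, 0, 0, -0.005, 0, 0.018, 0, 0, 0, 0, -0.008, 0, 0.027, 0, 0, 0, 0, -0.008, 0, 0.027, 0]

```text
t: 24.2
eef_pos: [0.6071, -0.0232, 0.1128]
ee_rot: [-3.141, -0.279, 0.067]
force: [1.3, -0.8, -0.9]
width: 0.024
gripper_force: 50.0
```

```bash
python3 - <<'E'
from h import *
p,r=now();s=arm.get_state();print(np.round(s["q"],2),p,r.as_euler("xyz"),s["force"],s["moment"])
for a in [(.038,0,.03),(-.1,0,.03)]: print(a,S(*a).round(4),end=" ");p,r=go(S(*a),TS,p,r)
E
```

```text
[ 0.32  0.24 -0.6   0.16 -0.46  1.19] [ 0.60708664 -0.0232222   0.11278979] [-3.14093619 -0.27905326  0.0671168 ] [ 1.28501369 -0.80411946 -0.91761067] [-0.1310417   1.30945563 -0.01452936]
(0.038, 0, 0.03) [ 0.6076 -0.0232  0.1115] turn [-0.0004  0.      0.0001] shift [ 0.001 -0.     0.014]
(-0.1, 0, 0.03) [ 0.4699 -0.0324  0.1115] turn [0. 0. 0.] shift [-1.327 -0.    -0.38 ]
```

Call:
arm_command:
  series: [0, 0, 0, -0.04, 0, -0.008, 0, 0, 0, 0, -0.1, 0, -0.024, 0, 0, 0, 0, -0.16, 0, -0.041, 0, 0, 0, 0, -0.22, 0, -0.058, 0, 0, 0, 0, -0.28, 0, -0.075, 0, 0, 0, 0, -0.34, 0, -0.092, 0, 0, 0, 0, -0.4, 0, -0.11, 0, 0, 0, 0, -0.46, 0, -0.127, 0]

```text
t: 25.2
eef_pos: [0.5591, -0.0265, 0.1124]
ee_rot: [-3.141, -0.279, 0.067]
force: [0.6, 0.0, -2.0]
width: 0.0238
gripper_force: 50.0
```

Call:
arm_command:
  series: [0, 0, 0, -0.06, 0, -0.017, 0, 0, 0, 0, -0.12, 0, -0.034, 0, 0, 0, 0, -0.18, 0, -0.052, 0, 0, 0, 0, -0.24, 0, -0.069, 0, 0, 0, 0, -0.3, 0, -0.086, 0, 0, 0, 0, -0.36, 0, -0.103, 0, 0, 0, 0, -0.42, 0, -0.12, 0, 0, 0, 0, -0.46, 0, -0.132, 0]

```text
t: 26.2
eef_pos: [0.5113, -0.0297, 0.1124]
ee_rot: [-3.141, -0.279, 0.067]
force: [-0.2, -0.5, -3.1]
width: 0.0237
gripper_force: 50.0
```

```bash
python3 - <<'E'
from h import *
p,r=now();s=arm.get_state();print(np.round(s["q"],2),p,r.as_euler("xyz"),s["force"],s["moment"])
im=arm.grab_frame("scene"); cv2.imwrite("pics/s6.png",cv2.resize(im[190:310,270:430],None,fx=4,fy=4,interpolation=2))
for a in [(-.1,0,.03)]: print(a,S(*a).round(4),end=" ");p,r=go(S(*a),TS,p,r)
E
```

```text
[ 0.38  0.09 -0.83  0.22 -0.39  1.07] [ 0.51134355 -0.02968287  0.11242829] [-3.1409288  -0.27915476  0.06720332] [-0.16618656 -0.49014281 -3.0654095 ] [-0.21913246  1.10517055  0.05201005]
(-0.1, 0, 0.03) [ 0.4699 -0.0324  0.1115] turn [-0.0005 -0.      0.0001] shift [-0.402 -0.001 -0.105]
```

View pics/s6.png

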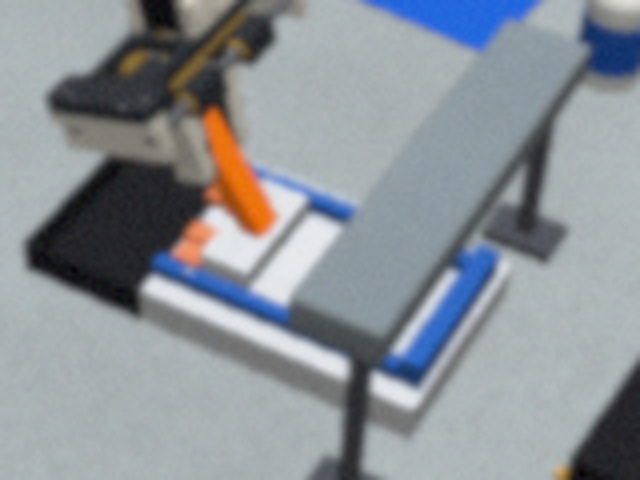

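The blade is pushing the chips along the floor; the orange bits at (190,240) and (215,195) are at the front edge. I'll push them past it.

Call:
arm_command:
  series: [0, 0, 0, -0.06, 0, -0.017, 0, 0, 0, 0, -0.12, 0, -0.034, 0, 0, 0, 0, -0.18, 0, -0.052, 0, 0, 0, 0, -0.24, 0, -0.069, 0, 0, 0, 0, -0.3, 0, -0.086, 0, 0, 0, 0, -0.36, 0, -0.103, 0, 0, 0, 0, -0.42, 0, -0.12, 0, 0, 0, 0, -0.46, 0, -0.132, 0]

```text
t: 27.25
eef_pos: [0.4635, -0.0329, 0.1124]
ee_rot: [-3.141, -0.279, 0.067]
force: [-0.7, -0.5, -1.5]
width: 0.0235
gripper_force: 50.0
```

Call:
arm_command:
  series: [0, 0, 0, 0, 0, 0, 0, 0, 0, 0, 0, 0, 0, 0, 0, 0, 0, 0.03, 0, -0.1, 0, 0, 0, 0, 0.09, 0, -0.3, 0, 0, 0, 0, 0.18, 0, -0.62, 0, 0, 0, 0, 0.18, 0, -0.62, 0]

```text
t: 28.0
eef_pos: [0.4661, -0.0321, 0.1796]
ee_rot: [-3.139, -0.284, 0.067]
force: [0.1, 1.2, -1.8]
width: 0.0237
gripper_force: 50.0
```

```bash
python3 - <<'E'
from h import *
p,r=now();s=arm.get_state();print(np.round(s["q"],2),p,r.as_euler("xyz"),s["force"])
im=np.mean([arm.grab_frame("scene").astype(float) for _ in range(2)],0).astype(np.uint8); np.save("w.npy",im)
hsv=cv2.cvtColor(im,cv2.COLOR_BGR2HSV).astype(int)
m=((hsv[...,0]<14)&(hsv[...,1]>90)&(hsv[...,2]>60)).astype(np.uint8);m[:200]=0;m[320:]=0;m[:,:270]=0;m[:,430:]=0
n,_,st,ce=cv2.connectedComponentsWithStats(m)
x,y,a=NEST
for c,k in zip(ce[1:],st[1:]):
    o=[]
    for z in(.036,.01):
        d=ray("scene",[c],z)[0][:2]-[x,y];o+=[round(d[0]*np.cos(a)+d[1]*np.sin(a),3),round(-d[0]*np.sin(a)+d[1]*np.cos(a),3)]
    print(c.round(),k[4],o)
p,r=go([.47,.26,.19],TS,p,r)
E
```

```text
[ 0.43 -0.09 -0.8   0.17 -0.6   1.08] [ 0.46614194 -0.03207154  0.1796012 ] [-3.13928225 -0.28417709  0.0670592 ] [ 0.07131737  1.18002327 -1.78312529]
[315. 212.] 176 [np.float64(-0.183), np.float64(0.114), np.float64(-0.2), np.float64(0.142)]
[317. 241.] 76 [np.float64(-0.113), np.float64(0.008), np.float64(-0.127), np.float64(0.032)]
[305. 251.] 129 [np.float64(-0.119), np.float64(-0.044), np.float64(-0.134), np.float64(-0.021)]
turn [-0.0015 -0.0032  0.    ] shift [ 0.254 -2.912 -0.027]
```

No chips remain on the plate and the blobs lie in the trough. The scraper goes back to its mat, with a top-view check on the way.

Call:
arm_command:
  series: [0, 0, 0, 0.03, -0.33, 0, 0, 0, 0, 0, 0.05, -0.66, -0.01, 0, 0, 0, 0, 0.08, -0.97, -0.01, 0]

```text
t: 28.48
eef_pos: [0.4643, 0.0649, 0.1789]
ee_rot: [3.141, -0.277, 0.067]
force: [0.5, -0.7, -1.6]
width: 0.0239
gripper_force: 50.0
```

Call:
arm_command:
  series: [0, 0, 0, 0.03, -0.33, 0, 0, 0, 0, 0, 0.05, -0.66, -0.01, 0, 0, 0, 0, 0.08, -0.97, -0.01, 0]

```text
t: 28.85
eef_pos: [0.4653, 0.1623, 0.182]
ee_rot: [3.141, -0.277, 0.068]
force: [0.7, 0.1, -1.6]
width: 0.0237
gripper_force: 50.0
```

Call:
arm_command:
  series: [0, 0, 0, 0.03, -0.33, 0, 0, 0, -0.003, 0, 0.05, -0.66, -0.01, 0, -0.001, -0.003, 0, 0.08, -0.97, -0.01, 0, -0.001, -0.003, 0, 0.08, -0.97, -0.01, 0]

```text
t: 29.35
eef_pos: [0.4667, 0.2606, 0.1852]
ee_rot: [3.139, -0.273, 0.07]
force: [-0.4, -1.3, -3.0]
width: 0.0238
gripper_force: 50.0
```

```bash
python3 - <<'E'
from h import *
p,r=now();print(np.round(arm.get_state()["q"],2),p)
im=np.mean([arm.grab_frame("top").astype(float) for _ in range(3)],0).astype(np.uint8)
hsv=cv2.cvtColor(im,cv2.COLOR_BGR2HSV).astype(int)
m=((hsv[...,0]<20)&(hsv[...,1]>90)&(hsv[...,2]>60)).astype(np.uint8);m[:165]=0;m[275:]=0;m[:,280:][:,70:]=0;m[:,:280]=0
n,_,st,ce=cv2.connectedComponentsWithStats(m); x,y,a=NEST
for c,k in zip(ce[1:],st[1:]):
    d=ray("top",[c],.012)[0][:2]-[x,y];print(c.round(),k[4],np.round([d[0]*np.cos(a)+d[1]*np.sin(a),-d[0]*np.sin(a)+d[1]*np.cos(a)],3))
m=[.497,.342,-.1]; t=ftool(m[2],15.99)
from kin import ik
for z in(.05,.0035): p,r=go(S(0,0,z,m,t),t,p,r); print(p,ik(p,t,arm.get_state()["q"]))
E
```

```text
[ 1.01  0.05 -0.71  0.36 -0.68  0.36] [0.46672075 0.26059576 0.18516787]
[305. 242.] 85 [-0.124  0.028]
[325. 244.] 121 [-0.133 -0.023]
turn [-0.0278  0.0036  0.1039] shift [-0.158 -0.852  0.511]
[0.45942213 0.34536835 0.13148393] (array([ 1.12241852,  0.20886706, -0.69951123,  0.46423754, -0.61662359,
       -0.02659837]), np.float64(8.23841457077422e-20))
turn [0. 0. 0.] shift [-0.128 -0.     0.447]
[0.45942213 0.34536835 0.08498393] (array([ 1.09873002,  0.2702294 , -0.78307782,  0.58371942, -0.48434262,
       -0.1433414 ]), np.float64(4.694986208382486e-19))
```

Call:
arm_command:
  series: [-0.007, 0.001, 0.026, -0.04, -0.2, 0.12, 0, -0.014, 0.002, 0.052, -0.08, -0.42, 0.25, 0, -0.021, 0.003, 0.078, -0.12, -0.64, 0.38, 0, -0.028, 0.004, 0.104, -0.158, -0.852, 0.511, 0, -0.028, 0.004, 0.104, -0.158, -0.852, 0.511, 0]

```text
t: 30.12
eef_pos: [0.4596, 0.3436, 0.1316]
ee_rot: [3.141, -0.28, -0.102]
force: [0.2, -0.3, -2.6]
width: 0.0235
gripper_force: 50.0
```

Call:
arm_command:
  series: [0, 0, 0, -0.04, 0, 0.14, 0, 0, 0, 0, -0.08, 0, 0.28, 0, 0, 0, 0, -0.11, 0, 0.38, 0, 0, 0, 0, -0.12, 0, 0.42, 0, 0, 0, 0, -0.12, 0, 0.42, 0]

```text
t: 30.75
eef_pos: [0.4601, 0.3435, 0.0895]
ee_rot: [-3.14, -0.281, -0.103]
force: [0.1, 0.2, -2.1]
width: 0.0236
gripper_force: 50.0
```

```bash
python3 - <<'E'
from h import *
p,r=now();print(p,r.as_euler("xyz"),arm.get_state()["force"])
m=[.497,.342,-.1]; t=ftool(m[2],15.99)
p,r=go([p[0],p[1],.0847],t,p,r)
E
```

```text
[0.46007391 0.34348144 0.08946121] [-3.14020841 -0.28063675 -0.10292022] [ 0.05357395  0.17463469 -2.14148658]
turn [-0.0004 -0.001  -0.0018] shift [-0.013  0.     0.046]
```

Lower the last 5 mm, release, and open only moderately.

Call:
arm_command:
  series: [0, 0, 0, -0.005, 0, 0.02, 0, 0, 0, 0, -0.01, 0, 0.036, 0, 0, -0.001, 0, -0.013, 0, 0.046, 0, 0, -0.001, 0, -0.013, 0, 0.047, 0, 0, -0.001, 0, -0.013, 0, 0.047, 0]

```text
t: 31.38
eef_pos: [0.46, 0.3439, 0.0845]
ee_rot: [-3.14, -0.279, -0.103]
force: [0.1, 0.8, -2.4]
width: 0.0236
gripper_force: 50.0
```

Call:
arm_command:
  series: [0, 0, 0, 0, 0, 0, 0.3, 0, 0, 0, 0, 0, 0, 0.5, 0, 0, 0, 0, 0, 0, 0.7, 0, 0, 0, 0, 0, 0, 0.8, 0, 0, 0, 0, 0, 0, 0.8]

```text
t: 32.0
eef_pos: [0.46, 0.3439, 0.0846]
ee_rot: [-3.14, -0.279, -0.103]
force: [0.2, -0.9, 0.0]
width: 0.0605
gripper_force: 0.0
```

```bash
python3 - <<'E'
from h import *
p,r=now();s=arm.get_state();print(p,s["force"],s["width"])
# retreat: along the handle axis (35 deg lean, yaw -.1)
d=R.from_euler("z",-.1).apply([-np.sin(.61),0,np.cos(.61)]);p,r=go(p+.09*d,r,p,r); print(p)
from kin import ik; print(ik(p,r,s["q"]))
p,r=go([.44,.2,.25],tool(-.02,0)*R.from_euler("z",np.pi),p,r)
mod=[.4645,-.353,-.02]
for tl in (15,20,25,30):
  for f in(tool,ftool): 
    t=f(mod[2],tl); t2=f(NEST[2],tl); print(tl,f.__name__,[(np.round(x,2),"%.0e"%c) for x,c in (ik(grip(mod,[-.01,0,.066],t),t,[-.3,.3,-.5,0,-.6,1.9]),ik(grip(NEST,[.005,0,.092],t2),t2,[.3,.3,-.5,0,-.6,1.5]),ik(grip(NEST,[-.05,0,.13],t2),t2,[.3,.3,-.5,0,-.6,1.5]))])
E
```

```text
[0.45997538 0.34393008 0.08456604] [ 0.19995967 -0.86213243  0.02683371] 0.06049263543723959
turn [0. 0. 0.] shift [-0.292 -0.    -0.851]
[0.40867489 0.3490773  0.15833436]
(array([ 1.23412028,  0.12417968, -0.72142864,  0.42667773, -0.70299546,
       -0.09035896]), np.float64(1.0549630175756212e-24))
turn [ 0.0062 -0.1776 -0.0522] shift [ 0.699  1.449 -0.756]
15 tool [(array([-0.38,  0.29, -0.52, -0.19, -0.52, -1.06]), '2e-30'), (array([ 0.32,  0.28, -0.6 ,  0.15, -0.45, -1.95]), '1e-28'), (array([ 0.35,  0.14, -0.67,  0.15, -0.51, -1.98]), '4e-26')]
15 ftool [(array([-0.38,  0.29, -0.52, -0.19, -0.52,  2.09]), '3e-31'), (array([ 0.32,  0.28, -0.6 ,  0.15, -0.45,  1.19]), '5e-29'), (array([ 0.35,  0.14, -0.67,  0.15, -0.51,  1.16]), '3e-28')]
20 tool [(array([-0.42,  0.28, -0.52, -0.3 , -0.46, -0.92]), '9e-19'), (array([ 0.32,  0.25, -0.74,  0.34, -0.26, -2.13]), '3e-31'), (array([ 0.36,  0.11, -0.79,  0.29, -0.35, -2.12]), '2e-20')]
20 ftool [(array([-0.42,  0.28, -0.52, -0.3 , -0.46,  2.22]), '6e-21'), (array([ 0.32,  0.25, -0.74,  0.34, -0.26,  1.01]), '2e-31'), (array([ 0.36,  0.11, -0.79,  0.29, -0.35,  1.02]), '8e-28')]
25 tool [(array([-0.47,  0.27, -0.51, -0.46, -0.43, -0.74]), '3e-27'), (array([ 0.22,  0.23, -0.89,  0.74, -0.06, -2.45]), '7e-04'), (array([ 0.21,  0.07, -1.02,  0.91, -0.07, -2.61]), '6e-07')]
25 ftool [(array([-0.47,  0.27, -0.51, -0.46, -0.43,  2.41]), '8e-25'), (array([ 0.22,  0.23, -0.89,  0.74, -0.06,  0.69]), '7e-04'), (array([ 0.21,  0.07, -1.02,  0.91, -0.07,  0.53]), '6e-07')]
30 tool [(array([-0.55,  0.27, -0.49, -0.65, -0.43, -0.5 ]), '5e-29'), (array([ 0.27,  0.23, -0.82,  0.33, -0.04, -2.08]), '5e-03'), (array([ 0.2 ,  0.07, -1.02,  0.83, -0.03, -2.52]), '3e-03')]
30 ftool [(array([-0.55,  0.27, -0.49, -0.65, -0.43,  2.64]), '3e-18'), (array([ 0.27,  0.23, -0.82,  0.33, -0.04,  1.06]), '5e-03'), (array([ 0.2 ,  0.07, -1.02,  0.83, -0.03,  0.62]), '3e-03')]
```

Call:
arm_command:
  series: [0, 0, 0, -0.07, 0, -0.21, 0.8, 0, 0, 0, -0.15, 0, -0.43, 0.8, 0, 0, 0, -0.22, 0, -0.64, 0.8, 0, 0, 0, -0.292, 0, -0.851, 0.8, 0, 0, 0, -0.292, 0, -0.851, 0.8]

```text
t: 32.62
eef_pos: [0.4085, 0.3502, 0.1597]
ee_rot: [-3.137, -0.28, -0.102]
force: [-0.6, -0.9, 0.7]
width: 0.07
gripper_force: 0.0
```

```bash
python3 - <<'E'
from h import *
p,r=now();s=arm.get_state()
im=np.mean([arm.grab_frame("scene").astype(float) for _ in range(3)],0)
print("scr",fit("scene",im,box(-.018,.018,-.043,.043,.023),[.4975,.339,-.1],w=3))
mod=[.4645,-.353,-.02]
t=ftool(-.02,18)
for a in ([.43,.27,.24],[.47,-.03,.25],grip(mod,[-.012,0,.068],t,.08),grip(mod,[-.012,0,.068],t)): p,r=go(a,t,p,r);print(np.round(p,3))
E
```

```text
scr (array([ 0.49875927,  0.34207181, -0.11187847]), array([-0.27, -0.22, -0.28, -0.12, -0.34, -0.23, -0.11, -0.35]))
turn [ 0.0123  0.0217 -0.0502] shift [ 0.506  0.772 -0.693]
[0.43 0.27 0.24]
turn [0. 0. 0.] shift [0.468 2.991 0.047]
[ 0.47 -0.03  0.25]
turn [0. 0. 0.] shift [-0.667  3.23   0.867]
[ 0.427 -0.352  0.147]
turn [0. 0. 0.] shift [ 0.  -0.   0.8]
[ 0.452 -0.353  0.071]
```

Call:
arm_command:
  series: [0, 0, 0, 0.12, 0.19, -0.17, 0.6, 0, 0.01, -0.025, 0.25, 0.38, -0.35, 0.6, 0.012, 0.022, -0.05, 0.38, 0.58, -0.52, 0.6, 0.012, 0.022, -0.05, 0.506, 0.772, -0.693, 0.6, 0.012, 0.022, -0.05, 0.506, 0.772, -0.693, 0.6]

```text
t: 33.4
eef_pos: [0.4308, 0.2683, 0.2394]
ee_rot: [3.14, -0.314, -0.023]
force: [0.0, 1.5, -0.7]
width: 0.0525
gripper_force: 0.0
```

Call:
arm_command:
  series: [0, 0, 0, 0.05, 0.33, 0, 0.6, 0, 0, 0, 0.1, 0.67, 0, 0.6, 0, 0, 0, 0.155, 1, 0.01, 0.6]

```text
t: 33.78
eef_pos: [0.443, 0.1679, 0.2416]
ee_rot: [3.136, -0.312, -0.02]
force: [1.3, -0.0, 0.3]
width: 0.0525
gripper_force: 0.0
```

Call:
arm_command:
  series: [0, 0, 0, 0.05, 0.33, 0, 0.6, 0, 0, 0, 0.1, 0.67, 0, 0.6, 0, 0, 0, 0.155, 1, 0.01, 0.6]

```text
t: 34.15
eef_pos: [0.4559, 0.0675, 0.2459]
ee_rot: [3.137, -0.312, -0.02]
force: [1.0, -0.4, 0.2]
width: 0.0522
gripper_force: 0.0
```

Call:
arm_command:
  series: [0, 0, 0, 0.05, 0.33, 0, 0.6, 0, 0, 0, 0.1, 0.67, 0, 0.6, 0, 0, 0, 0.155, 1, 0.01, 0.6]

```text
t: 34.52
eef_pos: [0.4689, -0.0328, 0.2501]
ee_rot: [3.137, -0.312, -0.021]
force: [0.7, 1.0, 0.2]
width: 0.0524
gripper_force: 0.0
```

Call:
arm_command:
  series: [0, 0, 0, -0.05, 0.33, 0, 0.6, 0, 0, 0, -0.1, 0.67, 0, 0.6, 0, 0, 0, -0.16, 1, 0, 0.6]

```text
t: 34.9
eef_pos: [0.4512, -0.1325, 0.2452]
ee_rot: [3.138, -0.312, -0.021]
force: [1.5, 0.1, -0.6]
width: 0.0529
gripper_force: 0.0
```

Call:
arm_command:
  series: [0, 0, 0, -0.05, 0.33, 0.05, 0.6, 0, 0, 0, -0.1, 0.67, 0.1, 0.6, 0, 0, 0, -0.16, 1, 0.15, 0.6]

```text
t: 35.28
eef_pos: [0.4385, -0.2325, 0.2262]
ee_rot: [3.138, -0.312, -0.021]
force: [0.5, -0.2, 0.4]
width: 0.0526
gripper_force: 0.0
```

Call:
arm_command:
  series: [0, 0, 0, -0.05, 0.33, 0.05, 0.6, 0, 0, 0, -0.1, 0.67, 0.1, 0.6, 0, 0, 0, -0.16, 1, 0.15, 0.6, 0, 0, 0, -0.16, 1, 0.15, 0.6]

```text
t: 35.78
eef_pos: [0.4253, -0.3329, 0.2063]
ee_rot: [3.14, -0.31, -0.025]
force: [-1.0, 0.8, -0.6]
width: 0.0524
gripper_force: 0.0
```

```bash
python3 - <<'E'
from h import *
p,r=now();s=arm.get_state();print(np.round(s["q"],2),p,s["width"])
mod=[.4645,-.353,-.02]
t=ftool(-.02,18)
for a in (grip(mod,[-.012,0,.069],t,.05),grip(mod,[-.012,0,.069],t)): p,r=go(a,t,p,r);print(np.round(p,3))
im=arm.grab_frame("top"); im2=np.mean([arm.grab_frame("scene").astype(float) for _ in range(3)],0)
for q in ([.4645,-.353,-.02],[.462,-.351,-.01],[.466,-.355,-.03]): print(fit("scene",im2,box(-.06,.06,-.045,.045,.044)[:2]+box(-.025,.025,-.007,.007,.076)[:2],q,w=2.5))
E
```

```text
[-0.38  0.05 -0.47 -0.15 -0.77  2.02] [ 0.42526536 -0.33285653  0.20627004] 0.052351179735500554
turn [ 0.0023  0.0029 -0.003 ] shift [-0.157  0.191  0.862]
[ 0.436 -0.352  0.119]
turn [0. 0. 0.] shift [-0.  -0.   0.5]
[ 0.452 -0.353  0.072]
(array([ 0.46577024, -0.35501974, -0.03070724]), array([ 0.68,  0.66,  0.43,  0.42, -0.93, -0.87, -0.42, -0.52]))
(array([ 0.46596508, -0.34919297, -0.07071327]), array([-1.14, -0.73,  0.54,  0.54,  1.41,  1.56, -0.55, -0.69]))
(array([ 0.46578354, -0.35502259, -0.02974876]), array([ 0.68,  0.67,  0.43,  0.42, -0.93, -0.87, -0.42, -0.52]))
```

Call:
arm_command:
  series: [0, 0, 0, -0.05, 0.06, 0.25, 0.6, 0, 0, 0, -0.1, 0.12, 0.5, 0.6, 0.002, 0.003, -0.003, -0.157, 0.191, 0.75, 0.6, 0.002, 0.003, -0.003, -0.157, 0.191, 0.862, 0.6, 0.002, 0.003, -0.003, -0.157, 0.191, 0.862, 0.6]

```text
t: 36.6
eef_pos: [0.4374, -0.3501, 0.1218]
ee_rot: [3.14, -0.317, -0.015]
force: [0.5, 0.4, 0.1]
width: 0.0529
gripper_force: 0.0
```

```bash
python3 - <<'E'
from h import *
p,r=now()
mod=[.4645,-.353,-.02]
t=ftool(-.02,18)
p,r=go(grip(mod,[-.012,0,.069],t),t,p,r)
im=arm.grab_frame("scene"); cv2.imwrite("pics/s7.png",cv2.resize(im[260:380,160:320],None,fx=4,fy=4,interpolation=2))
E
```

```text
turn [-0.     -0.0019  0.003 ] shift [-0.021  0.024  0.519]
```

View pics/s7.png

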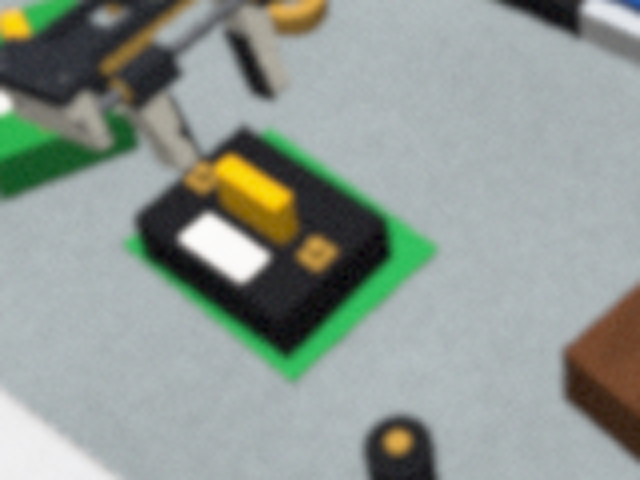

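The black module sits on the green pad with its yellow fin at crop (255,190). The fingers are above and behind it, one to each side. I'll advance and grip.

Call:
arm_command:
  series: [0, -0.002, 0.003, -0.02, 0.024, 0.15, 0.6, 0, -0.002, 0.003, -0.02, 0.024, 0.3, 0.6, 0, -0.002, 0.003, -0.02, 0.024, 0.43, 0.6, 0, -0.002, 0.003, -0.02, 0.024, 0.52, 0.6, 0, -0.002, 0.003, -0.02, 0.024, 0.52, 0.6]

```text
t: 37.28
eef_pos: [0.4513, -0.3532, 0.071]
ee_rot: [-3.141, -0.313, -0.021]
force: [0.2, -0.7, 0.1]
width: 0.0525
gripper_force: 0.0
```

Call:
arm_command:
  series: [0, 0, 0, 0, 0, 0, 0.4, 0, 0, 0, 0, 0, 0, 0.2, 0, 0, 0, 0, 0, 0, 0, 0, 0, 0, 0, 0, 0, 0, 0, 0, 0, 0, 0, 0, 0, 0, 0, 0, 0, 0, 0, 0, 0, 0, 0, 0, 0, 0, 0]
  force: 40

```text
t: 38.15
eef_pos: [0.4518, -0.3538, 0.0725]
ee_rot: [3.141, -0.316, -0.02]
force: [-1.3, -4.3, 3.8]
width: 0.0137
gripper_force: 40.0
```

```bash
python3 - <<'E'
from h import *
p,r=now();s=arm.get_state();print(p,r.as_euler("xyz"),s["width"],s["gripper_force"],s["force"])
p,r=go(p+[0,0,.06],r,p,r)
E
```

```text
[ 0.45181926 -0.35379902  0.07249942] [ 3.14058138 -0.31586435 -0.02037942] 0.01372098210852318 39.989874958992004 [-1.34647826 -4.29366215  3.81838588]
turn [0. 0. 0.] shift [ 0.186  0.001 -0.57 ]
```

Call:
arm_command:
  series: [0, 0, 0, 0.03, 0, -0.1, 0, 0, 0, 0, 0.09, 0, -0.28, 0, 0, 0, 0, 0.14, 0, -0.43, 0, 0, 0, 0, 0.186, 0, -0.57, 0, 0, 0, 0, 0.186, 0, -0.57, 0]

```text
t: 38.78
eef_pos: [0.4521, -0.3536, 0.1335]
ee_rot: [3.14, -0.317, -0.02]
force: [0.3, 0.4, -3.0]
width: 0.0136
gripper_force: 40.0
```

```bash
python3 - <<'E'
from h import *
p,r=now();s=arm.get_state();print(p,r.as_euler("xyz"),s["width"],s["force"],s["moment"])
im=np.mean([arm.grab_frame("top").astype(float) for _ in range(4)],0);b=p[2]-.0685
cv2.imwrite("pics/t_mod.png",im[200:290,400:480])
im2=np.mean([arm.grab_frame("scene").astype(float) for _ in range(3)],0)
print(b,"scene",fit("scene",im2,box(-.06,.06,-.045,.045,b+.04),[.4645,-.354,-.02],w=3))
print("scene bottom",fit("scene",im2,box(-.06,.06,-.045,.045,b)[:2]+box(-.06,.06,-.045,.045,b+.04)[:2],[.4645,-.354,-.02],w=3))
t=ftool(NEST[2],np.degrees(.3159))
p,r=go([.45,-.25,.19],t,p,r)
for x,z in((-.05,.09),(-.02,.05),(.003,.05),(.003,.035)): 
    tgt=grip(NEST,[x-.012,0,0],t);tgt[2]=z+.0685; print(x,z,end=" ");p,r=go(tgt,t,p,r)
E
```

```text
[ 0.45214388 -0.35357073  0.13350949] [ 3.14024741 -0.31727098 -0.01999693] 0.013621650406752426 [ 0.34715223  0.43770366 -3.04703062] [-0.03074402  1.63539599  0.00976482]
0.06500949391506669 scene (array([ 0.4634102 , -0.35078317,  0.04694628]), array([0.93, 0.34, 0.27, 0.59, 1.74, 0.82, 0.39, 1.11]))
scene bottom (array([ 0.46370315, -0.34971031, -0.02262274]), array([-0.28, -0.39, -0.18, -0.17,  0.29,  0.34,  0.16,  0.19]))
turn [ 0.0181 -0.0008 -0.0526] shift [ 0.136 -1.034 -0.551]
-0.05 0.09 turn [0. 0. 0.] shift [ 0.94  -2.162  0.639]
-0.02 0.05 turn [0. 0. 0.] shift [0.161 0.    0.473]
0.003 0.05 turn [0. 0. 0.] shift [0.219 0.    0.071]
0.003 0.035 turn [0. 0. 0.] shift [-0.047 -0.     0.143][ WARN:0@1.630] global loadsave.cpp:1063 imwrite_ Unsupported depth image for selected encoder is fallbacked to CV_8U.
```

Call:
arm_command:
  series: [0.004, 0, -0.013, 0.03, -0.2, -0.13, 0, 0.009, 0, -0.026, 0.07, -0.45, -0.27, 0, 0.014, 0, -0.04, 0.1, -0.7, -0.41, 0, 0.018, 0, -0.053, 0.136, -1, -0.55, 0]

```text
t: 39.62
eef_pos: [0.4493, -0.2527, 0.1886]
ee_rot: [-3.141, -0.315, 0.067]
force: [0.7, -0.2, -4.2]
width: 0.0138
gripper_force: 40.0
```

Call:
arm_command:
  series: [0, 0, 0, 0.15, -0.33, 0, 0, 0, 0, 0, 0.3, -0.67, 0, 0, 0, 0, 0, 0.47, -1, 0, 0]

```text
t: 40.0
eef_pos: [0.4873, -0.1494, 0.2031]
ee_rot: [-3.141, -0.315, 0.067]
force: [1.0, -0.7, -3.8]
width: 0.0136
gripper_force: 40.0
```

Call:
arm_command:
  series: [0, 0, 0, 0.15, -0.33, 0.1, 0, 0, 0, 0, 0.3, -0.67, 0.2, 0, 0, 0, 0, 0.4, -1, 0.35, 0, 0, 0, 0, 0.4, -1, 0.35, 0]

```text
t: 40.5
eef_pos: [0.5294, -0.0457, 0.1811]
ee_rot: [-3.141, -0.313, 0.07]
force: [-0.1, -0.2, -4.7]
width: 0.0137
gripper_force: 40.0
```

```bash
python3 - <<'E'
from h import *
p,r=now();s=arm.get_state();print(np.round(s["q"],2),p,r.as_euler("xyz"),s["force"])
t=ftool(NEST[2],np.degrees(.3159))
for x,z in((-.05,.075),(-.02,.05),(.003,.05),(.003,.035)): 
    tgt=grip(NEST,[x-.0115,0,0],t);tgt[2]=z+.0685; print(x,z,end=" ");p,r=go(tgt,t,p,r)
E
```

```text
[ 0.34  0.01 -0.7   0.15 -0.56  1.19] [ 0.52939865 -0.04571921  0.18112949] [-3.14130972 -0.31317097  0.06997572] [-0.13767228 -0.22577578 -4.67912197]
-0.05 0.075 turn [-0.0008  0.0017  0.0018] shift [ 0.045 -0.176  0.41 ]
-0.02 0.05 turn [0. 0. 0.] shift [0.207 0.    0.331]
0.003 0.05 turn [0. 0. 0.] shift [0.219 0.    0.071]
0.003 0.035 turn [0. 0. 0.] shift [-0.047 -0.     0.143]
```

Call:
arm_command:
  series: [0, 0, 0, 0.01, -0.06, 0.1, 0, 0, 0.001, 0.001, 0.03, -0.12, 0.22, 0, -0.001, 0.002, 0.002, 0.045, -0.176, 0.32, 0, -0.001, 0.002, 0.002, 0.045, -0.176, 0.41, 0]

```text
t: 41.0
eef_pos: [0.5453, -0.0287, 0.1439]
ee_rot: [3.142, -0.318, 0.064]
force: [-0.7, -0.4, -4.3]
width: 0.0137
gripper_force: 40.0
```

Call:
arm_command:
  series: [0, 0, 0, 0.05, 0, 0.08, 0, 0, 0, 0, 0.1, 0, 0.16, 0, 0, 0, 0, 0.15, 0, 0.24, 0, 0, 0, 0, 0.207, 0, 0.331, 0, 0, 0, 0, 0.207, 0, 0.331, 0]

```text
t: 41.62
eef_pos: [0.5754, -0.0269, 0.119]
ee_rot: [3.141, -0.317, 0.064]
force: [-0.4, -0.9, -4.1]
width: 0.014
gripper_force: 40.0
```

```bash
cat > meas.py <<'E'
from h import *
p,r=now();s=arm.get_state();e=r.as_euler("xyz");print(np.round(s["q"],2),p,e,s["force"])
g=p+r.apply([0,0,.003]);b=p[2]-.0685;c,sn=np.cos(NEST[2]),np.sin(NEST[2]);d=g[:2]-NEST[:2]
print("module nest x,y,z by tool",round(d[0]*c+d[1]*sn+.0115,4),round(-d[0]*sn+d[1]*c,4),b)
pm=g+R.from_euler("z",e[2]).apply([.0115,0,0]);P0=[pm[0],pm[1],e[2]]
for n in("top","scene"):
    im=np.mean([arm.grab_frame(n).astype(float) for _ in range(4)],0); np.save("m_%s.npy"%n,im)
    for nm,sg in (("sides",[((-.055,sy*.045,b+.04),(.05,sy*.045,b+.04)) for sy in(1,-1)]),("sides+front",[((-.055,sy*.045,b+.04),(.05,sy*.045,b+.04)) for sy in(1,-1)]+[((-.06,-.043,b+.04),(-.06,.043,b+.04))])):
        q,res=fit(n,im,sg,P0,w=3);d=q[:2]-NEST[:2];print(n,nm,np.round([d[0]*c+d[1]*sn,-d[0]*sn+d[1]*c,q[2]-NEST[2]],4),res)
    q,res=fit(n,im,[((-.1,sy*.048,.042),(-.03,sy*.048,.042)) for sy in(1,-1)]+[((-.1,sy*.075,.03),(.03,sy*.075,.03)) for sy in(1,-1)]+[((-.105,-.07,.03),(-.105,.07,.03))],NEST,w=3);print(n,"nest",q.round(4),res)
E
python3 meas.py; python3 - <<'E'
import cv2,numpy as np
a=np.load("m_top.npy")[140:250,270:360];b=np.load("m_scene.npy")[190:310,270:430]
a=cv2.resize(a.astype(np.uint8),None,fx=4.36,fy=4.36,interpolation=2);b=cv2.resize(b.astype(np.uint8),None,fx=2.5,fy=2.5,interpolation=2)
o=np.zeros((480,800,3),np.uint8);o[:a.shape[0],:a.shape[1]]=a;o[:b.shape[0],400:400+b.shape[1]]=b[:480,:400]
cv2.imwrite("pics/m.png",o)
E
```

```text
[ 0.34  0.17 -0.72  0.23 -0.38  1.09] [ 0.5754376  -0.02692339  0.1190346 ] [ 3.14146602 -0.31718342  0.06363622] [-0.43444865 -0.86250286 -4.08026019]
module nest x,y,z by tool -0.0196 -0.002 0.05053460449236763
top sides [1.55165563e+04 7.68885000e+01 2.10000000e-03] [ 0.  0. -0. -0.]
top sides+front [-0.03   -0.005   0.0057] [ 1.71  0.53 -0.55 -1.44 -0.02  0.02]
top nest [ 0.6077 -0.0238  0.1459] [ 1.86  1.62 -0.19 -0.36 -0.63  0.46  0.02 -0.27  0.04 -0.04]
scene sides [-1.6395527e+03  3.6931700e+01 -2.2400000e-02] [ 0.07  0.07 -0.07 -0.07]
scene sides+front [-0.0203  0.0021  0.1352] [-0.14 -0.71  0.74  0.09 -0.19  0.19]
scene nest [ 0.6064 -0.0222  0.104 ] [-1.49 -0.74  0.29  0.04  1.98 -0.13  0.41 -0.14 -0.38  0.42]
```

View pics/m.png

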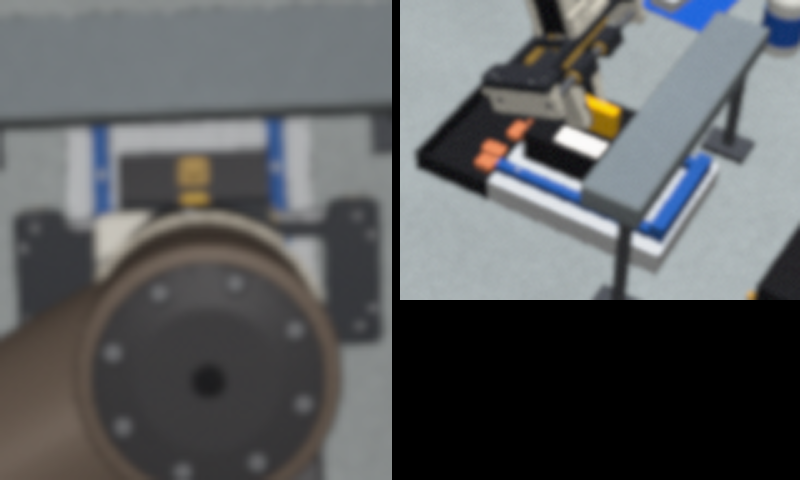

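The left half (top view) shows the module's far end between the rails, nearer the right rail: left gap about (109–121), right gap about (266–268). The right half shows the copper chips in the trough at (490,150) and (520,130). I'll measure the lateral offset numerically.

```bash
python3 - <<'E'
from h import *
im=np.load("m_top.npy"); x,y,a=NEST;c,sn=np.cos(a),np.sin(a)
for rows in((176,178),(179,181),(182,184),(185,187)):
    v=im[rows[0]:rows[1]+1].mean(0); vm=np.mean(rows)
    u=np.arange(270,360,.1); pr=np.stack([gaussian_filter1d(np.interp(u,np.arange(640),v[:,k]),4) for k in range(3)],1)
    g=np.gradient(pr,axis=0); G=np.abs(g).sum(1)
    pk=[i for i in range(1,len(u)-1) if G[i]>G[i-1] and G[i]>=G[i+1] and G[i]>1.2]
    for z in(.042,.0905):
        w=ray("top",[[u[i],vm] for i in pk],z)[:,:2]-[x,y]
        print(vm,z,[(round(u[i],1),int(G[i]*10),round(float(-d[0]*sn+d[1]*c)*1000,1)) for i,d in zip(pk,w)])
E
```

```text
177.0 0.042 [(np.float64(270.7), 55, 113.6), (np.float64(285.3), 44, 74.6), (np.float64(290.7), 80, 60.2), (np.float64(294.4), 50, 50.3), (np.float64(297.1), 86, 43.0), (np.float64(310.5), 49, 7.2), (np.float64(317.4), 52, -11.2), (np.float64(331.4), 55, -48.7), (np.float64(335.1), 59, -58.6), (np.float64(340.4), 44, -72.8)]
177.0 0.0905 [(np.float64(270.7), 55, 109.1), (np.float64(285.3), 44, 71.7), (np.float64(290.7), 80, 57.9), (np.float64(294.4), 50, 48.4), (np.float64(297.1), 86, 41.5), (np.float64(310.5), 49, 7.2), (np.float64(317.4), 52, -10.5), (np.float64(331.4), 55, -46.4), (np.float64(335.1), 59, -55.9), (np.float64(340.4), 44, -69.5)]
180.0 0.042 [(np.float64(285.2), 44, 75.2), (np.float64(290.5), 65, 61.0), (np.float64(294.5), 29, 50.3), (np.float64(297.1), 92, 43.4), (np.float64(310.3), 51, 8.1), (np.float64(317.5), 53, -11.1), (np.float64(331.7), 34, -49.1), (np.float64(334.9), 71, -57.6), (np.float64(340.4), 42, -72.4)]
180.0 0.0905 [(np.float64(285.2), 44, 72.3), (np.float64(290.5), 65, 58.7), (np.float64(294.5), 29, 48.5), (np.float64(297.1), 92, 41.8), (np.float64(
[... 755 characters left out ...]
oat64(284.7), 47, 77.1), (np.float64(291.2), 78, 59.7), (np.float64(294.4), 50, 51.2), (np.float64(297.3), 89, 43.5), (np.float64(311.0), 53, 6.9), (np.float64(317.4), 43, -10.1), (np.float64(331.6), 39, -48.0), (np.float64(335.5), 70, -58.4), (np.float64(341.3), 35, -73.9), (np.float64(344.7), 52, -83.0), (np.float64(356.3), 56, -113.9)]
186.0 0.0905 [(np.float64(284.7), 47, 74.1), (np.float64(291.2), 78, 57.5), (np.float64(294.4), 50, 49.3), (np.float64(297.3), 89, 41.9), (np.float64(311.0), 53, 6.9), (np.float64(317.4), 43, -9.5), (np.float64(331.6), 39, -45.8), (np.float64(335.5), 70, -55.7), (np.float64(341.3), 35, -70.6), (np.float64(344.7), 52, -79.3), (np.float64(356.3), 56, -108.9)]
```

```bash
python3 - <<'E'
from h import *
p,r=now()
t=ftool(.0675,np.degrees(.3159))
for x,z in((.004,.048),(.004,.036),(.004,.031)): 
    tgt=grip(NEST,[x-.0115,.001,0],t);tgt[2]=z+.0685; print(x,z,end=" ");p,r=go(tgt,t,p,r)
E
```

```text
0.004 0.048 turn [ 0.0005 -0.0018 -0.0023] shift [ 0.216 -0.029  0.11 ]
0.004 0.036 turn [0. 0. 0.] shift [-0.037 -0.     0.114]
0.004 0.031 turn [0. 0. 0.] shift [-0.016 -0.     0.048]
```

Call:
arm_command:
  series: [0, 0, 0, 0.05, -0.01, 0.03, 0, 0, -0.001, -0.001, 0.1, -0.02, 0.06, 0, 0, -0.001, -0.002, 0.16, -0.029, 0.08, 0, 0, -0.001, -0.002, 0.216, -0.029, 0.11, 0, 0, -0.001, -0.002, 0.216, -0.029, 0.11, 0]

```text
t: 42.65
eef_pos: [0.5994, -0.0223, 0.1159]
ee_rot: [3.141, -0.317, 0.067]
force: [0.3, -0.3, -3.9]
width: 0.0135
gripper_force: 40.0
```

Call:
arm_command:
  series: [0, 0, 0, -0.008, 0, 0.025, 0, 0, 0, 0, -0.016, 0, 0.05, 0, 0, 0, 0, -0.024, 0, 0.075, 0, 0, 0, 0, -0.033, 0, 0.1, 0, 0, 0, 0, -0.037, 0, 0.114, 0, 0, 0, 0, -0.037, 0, 0.114, 0]

```text
t: 43.4
eef_pos: [0.5988, -0.0225, 0.104]
ee_rot: [3.141, -0.316, 0.067]
force: [-0.1, -0.6, -3.6]
width: 0.0137
gripper_force: 40.0
```

```bash
python3 - <<'E'
from h import *
p,r=now();s=arm.get_state();print(np.round(s["q"],2),p,r.as_euler("xyz"),s["force"],s["moment"])
t=ftool(.0675,np.degrees(.3159))
for x,z in((.004,.031),(.004,.030)): 
    tgt=grip(NEST,[x-.0115,.001,0],t);tgt[2]=z+.0685; print(x,z,end=" ");p,r=go(tgt,t,p,r)
im=np.mean([arm.grab_frame("top").astype(float) for _ in range(3)],0); x,y,a=NEST;c,sn=np.cos(a),np.sin(a)
for rows in((170,173),(174,177),(178,181)):
    v=im[rows[0]:rows[1]+1].mean(0); vm=np.mean(rows)
    u=np.arange(280,350,.1); pr=np.stack([gaussian_filter1d(np.interp(u,np.arange(640),v[:,k]),4) for k in range(3)],1)
    G=np.abs(np.gradient(pr,axis=0)).sum(1); pk=[i for i in range(1,len(u)-1) if G[i]>G[i-1] and G[i]>=G[i+1] and G[i]>1.2]
    print(vm,[(round(float(u[i]),1),*[round(float(-(d:=ray("top",[[u[i],vm]],z)[0][:2]-[x,y])[0]*sn+d[1]*c)*1000,1) for z in(.042,.076)]) for i in pk])
E
```

```text
[ 0.33  0.23 -0.7   0.24 -0.35  1.09] [ 0.59880908 -0.0224773   0.10397859] [ 3.14067888 -0.3164008   0.06705425] [-0.08232592 -0.63265138 -3.63578276] [-0.18124588  1.7158588   0.0963559 ]
0.004 0.031 turn [ 0.0007 -0.0003 -0.0003] shift [-0.014 -0.001  0.043]
0.004 0.03 turn [0. 0. 0.] shift [-0.003 -0.     0.01 ]
171.5 [(285.3, 74.1, 72.1), (290.6, 59.9, 58.3), (294.7, 48.9, 47.6), (308.6, 11.6, 11.5), (315.7, -7.4, -7.0), (328.6, -41.9, -40.6), (330.7, -47.6, -46.0), (334.5, -57.8, -55.9), (340.6, -74.1, -71.8)]
175.5 [(285.3, 74.4, 72.4), (290.8, 59.7, 58.2), (295.5, 47.2, 46.0), (309.3, 10.2, 10.1), (315.8, -7.1, -6.8), (328.9, -42.2, -40.8), (334.7, -57.7, -55.9), (340.5, -73.3, -71.0)]
179.5 [(284.7, 76.4, 74.4), (290.3, 61.5, 59.9), (295.5, 47.6, 46.4), (301.5, 31.6, 30.8), (326.6, -35.5, -34.3), (330.4, -45.7, -44.2), (335.7, -59.9, -57.9), (342.1, -77.0, -74.6), (347.6, -91.7, -88.8)]
```

Laterally centred to about 1 mm, no contact so far, and below the rail tops. I'll lower the last 5 mm gently.

Call:
arm_command:
  series: [0, 0, 0, -0.003, 0, 0.01, 0, 0, 0, 0, -0.006, 0, 0.02, 0, 0, 0, 0, -0.01, 0, 0.03, 0, 0, 0, 0, -0.013, 0, 0.04, 0, 0, 0, 0, -0.013, 0, 0.04, 0]

```text
t: 44.18
eef_pos: [0.5988, -0.0225, 0.0998]
ee_rot: [3.141, -0.316, 0.067]
force: [0.3, -0.0, -5.2]
width: 0.0139
gripper_force: 40.0
```

Call:
arm_command:
  series: [0, 0, 0, -0.003, 0, 0.008, 0, 0, 0, 0, -0.005, 0, 0.015, 0, 0, 0, 0, -0.005, 0, 0.015, 0]

```text
t: 44.55
eef_pos: [0.599, -0.0224, 0.0985]
ee_rot: [3.141, -0.317, 0.067]
force: [-1.8, -0.6, -1.1]
width: 0.0138
gripper_force: 40.0
```

Call:
arm_command:
  series: [0, 0, 0, 0.012, 0, 0.005, 0, 0, 0, 0, 0.024, 0, 0.009, 0, 0, 0, 0, 0.036, 0, 0.013, 0, 0, 0, 0, 0.048, 0, 0.017, 0, 0, 0, 0, 0.06, 0, 0.021, 0, 0, 0, 0, 0.072, 0, 0.025, 0, 0, 0, 0, 0.072, 0, 0.025, 0]

```text
t: 45.42
eef_pos: [0.6067, -0.022, 0.0985]
ee_rot: [3.141, -0.317, 0.067]
force: [-3.5, -1.9, 3.5]
width: 0.0134
gripper_force: 40.0
```

Call:
arm_command:
  series: [0, 0, 0, 0.01, 0, 0.003, 0, 0, 0, 0, 0.019, 0, 0.006, 0, 0, 0, 0, 0.019, 0, 0.006, 0]

```text
t: 45.8
eef_pos: [0.6085, -0.0219, 0.0985]
ee_rot: [3.141, -0.317, 0.067]
force: [-5.6, -0.7, 4.7]
width: 0.0137
gripper_force: 40.0
```

Call:
arm_command:
  series: [0, 0, 0, 0.005, 0, 0.001, 0, 0, 0, 0, 0.01, 0, 0.002, 0, 0, 0, 0, 0.01, 0, 0.002, 0]

```text
t: 46.18
eef_pos: [0.6094, -0.0218, 0.0985]
ee_rot: [3.141, -0.317, 0.067]
force: [-4.4, -0.2, 5.5]
width: 0.0139
gripper_force: 40.0
```

Call:
arm_command:
  series: [0, 0, 0, 0.005, 0, 0.001, 0, 0, 0, 0, 0.01, 0, 0.002, 0, 0, 0, 0, 0.01, 0, 0.002, 0]

```text
t: 46.55
eef_pos: [0.6096, -0.022, 0.0985]
ee_rot: [3.14, -0.316, 0.067]
force: [-11.4, 0.5, 9.5]
width: 0.0137
gripper_force: 40.0
```

The force jump shows it has met the stop, at the expected x of about 15 mm. I'll give one more light push to square it, then release.

Call:
arm_command:
  series: [0, 0, 0, 0.005, 0, 0.001, 0, 0, 0, 0, 0.005, 0, 0.001, 0, 0, 0, 0, 0.005, 0, 0.001, 0]

```text
t: 46.92
eef_pos: [0.6096, -0.022, 0.0985]
ee_rot: [3.14, -0.315, 0.067]
force: [-13.7, 1.1, 10.7]
width: 0.014
gripper_force: 40.0
```

Call:
arm_command:
  series: [0, 0, 0, 0, 0, 0, 0.2, 0, 0, 0, 0, 0, 0, 0.3, 0, 0, 0, 0, 0, 0, 0.4, 0, 0, 0, 0, 0, 0, 0.5, 0, 0, 0, 0, 0, 0, 0.5, 0, 0, 0, 0, 0, 0, 0.5]

```text
t: 47.68
eef_pos: [0.611, -0.0216, 0.0985]
ee_rot: [3.141, -0.317, 0.067]
force: [0.2, -0.3, -0.0]
width: 0.0435
gripper_force: 0.0
```

```bash
python3 - <<'E'
from h import *
from kin import ik
p,r=now();s=arm.get_state();print(p,s["force"],s["width"])
d=r.apply([0,0,1]); 
for k in(.04,.08): print(np.round(ik(p-k*d,r,s["q"])[0],2),ik(p-k*d,r,s["q"])[1])
E
```

```text
[ 0.61103341 -0.02162967  0.09851934] [ 0.22564802 -0.25382002 -0.00395547] 0.04350642089100756
[ 0.34  0.18 -0.64  0.19 -0.45  1.14] 1.5956185750531925e-20
[ 0.35  0.11 -0.61  0.17 -0.55  1.16] 4.736470163111544e-27
```

Call:
arm_command:
  series: [0, 0, 0, 0, 0, -0.08, 0.5, 0, 0, 0, 0, 0, -0.2, 0.5, 0, 0, 0, 0, 0, -0.35, 0.5, 0, 0, 0, -0.2, 0, -0.55, 0.5, 0, 0, 0, -0.5, 0, -0.75, 0.5, 0, 0, 0, -0.8, 0, -0.95, 0.5, 0, 0, 0, -0.8, 0, -0.95, 0.5]

```text
t: 48.55
eef_pos: [0.5039, -0.0289, 0.1657]
ee_rot: [-3.141, -0.319, 0.067]
force: [0.3, 0.3, -0.4]
width: 0.0441
gripper_force: 0.0
```

Call:
arm_command:
  series: [0, 0, 0, 0, 0.33, -0.15, 0.5, 0, 0, 0, 0, 0.66, -0.3, 0.5, 0, 0, 0, 0, 1, -0.4, 0.5, 0, 0, 0, 0, 1, -0.4, 0.5]

```text
t: 49.05
eef_pos: [0.5009, -0.1307, 0.2036]
ee_rot: [3.141, -0.319, 0.064]
force: [-0.2, -0.5, 0.8]
width: 0.0437
gripper_force: 0.0
```

Call:
arm_command:
  series: [0, 0, 0, 0, 0.33, 0, 0.5, 0, 0, 0, 0, 0.66, 0, 0.5, 0, 0, 0, 0, 1, 0, 0.5, 0, 0, 0, 0, 1, 0, 0.5]

```text
t: 49.55
eef_pos: [0.507, -0.2302, 0.2019]
ee_rot: [3.141, -0.316, 0.065]
force: [0.6, -0.1, -0.3]
width: 0.0438
gripper_force: 0.0
```

```bash
python3 - <<'E'
from h import *
im=np.mean([arm.grab_frame("top").astype(float) for _ in range(4)],0);np.save("f_top.npy",im)
s=arm.get_state();print(s["t"],s["eef_pos"])
x,y,a=NEST;c,sn=np.cos(a),np.sin(a)
nf=lambda uv,z:(lambda d:np.round([d[0]*c+d[1]*sn,-d[0]*sn+d[1]*c],4))(ray("top",[uv],z)[0][:2]-[x,y])
# module near edge + sides at z=.07, back part hidden under lamp
b=pts([x+.015*c,y+.015*sn,a],[[0,0,0]])[0]
sg=[((-.06,-.042,.07),(-.06,.042,.07)),((-.058,.045,.07),(.0,.045,.07)),((-.058,-.045,.07),(.0,-.045,.07))]
q,res=fit("top",im,sg,[b[0],b[1],a],w=3);d=q[:2]-[x,y];print("module nest",np.round([d[0]*c+d[1]*sn,-d[0]*sn+d[1]*c,q[2]-a],4),res)
fin=box(-.025,.025,-.007,.007,.102);q,res=fit("top",im,fin[:1]+fin[2:],[b[0],b[1],a],w=2.5);d=q[:2]-[x,y];print("fin nest",np.round([d[0]*c+d[1]*sn,-d[0]*sn+d[1]*c,q[2]-a],4),res)
print("nest",fit("top",im,[((-.1,sy*.075,.03),(.03,sy*.075,.03)) for sy in(1,-1)]+[((-.105,-.07,.03),(-.105,.07,.03))],NEST,w=3))
print("scr",fit("top",im,box(-.018,.018,-.043,.043,.023),[.4975,.34,-.105],w=3))
hsv=cv2.cvtColor(im.astype(np.uint8),cv2.COLOR_BGR2HSV).astype(int)
m=((hsv[...,0]<20)&(hsv[...,1]>90)&(hsv[...,2]>60)).astype(np.uint8);m[:165]=0;m[275:]=0;m[:,350:]=0;m[:,:280]=0
n,_,st,ce=cv2.connectedComponentsWithStats(m)
for k,e in zip(st[1:],ce[1:]): print("orange",k[4],nf(e,.012))
o=np.load("top.npy").astype(float)
df=(np.abs(im-o).max(2)>45).astype(np.uint8);n,_,st,ce=cv2.connectedComponentsWithStats(df)
print([(k[:5].tolist()) for k in st[1:] if k[4]>12])
E
```

```text
49.75 [ 0.50647412 -0.22817614  0.20196427]
module nest [0.0207 0.0028 0.009 ] [ 0.23 -0.23 -0.69 -0.11  0.09  1.38]
fin nest [ 0.0152  0.002  -0.0193] [-0.2  -0.15 -0.15 -0.19  0.02 -0.02]
nest (array([ 0.60456615, -0.01968578, -0.02054261]), array([-0.29,  1.04,  0.27, -0.76,  0.09, -0.09]))
scr (array([ 0.49611598,  0.34141236, -0.11511058]), array([-0.16, -0.11, -0.32, -0.11, -0.17, -0.1 , -0.09, -0.37]))
orange 29 [0.074  0.0018]
orange 4 [0.0585 0.0112]
orange 7 [ 0.0477 -0.0076]
orange 1 [ 0.0337 -0.007 ]
orange 12 [0.0117 0.0043]
orange 1 [-0.0137 -0.0021]
[[269, 167, 99, 201, 11007], [321, 188, 7, 7, 42], [363, 209, 136, 94, 7015], [398, 216, 11, 3, 22], [164, 223, 8, 3, 13], [175, 228, 7, 3, 13], [439, 229, 6, 7, 34], [366, 236, 6, 15, 65], [160, 249, 10, 3, 23], [346, 248, 294, 232, 34757], [437, 264, 8, 7, 45], [262, 290, 17, 81, 160], [268, 355, 80, 52, 2807], [226, 371, 42, 44, 971], [350, 383, 4, 5, 13], [349, 389, 5, 28, 111], [153, 411, 108, 69, 4318], [349, 422, 3, 6, 13], [254, 432, 14, 15, 75], [259, 436, 15, 12, 103], [272, 439, 16, 16, 75], [276, 442, 51, 24, 702], [290, 467, 9, 9, 58]]
```

```bash
python3 - <<'E'
from h import *
im=np.mean([arm.grab_frame("scene").astype(float) for _ in range(4)],0)
x,y,a=[.6072,-.022,.068];c,sn=np.cos(a),np.sin(a)
b=[x+.015*c,y+.015*sn,a]
for z in(.07,.073,.076):
  sg=[((-.06,-.042,z),(-.06,.042,z)),((-.058,-.045,z),(-.02,-.045,z))]
  q,res=fit("scene",im,sg,b,w=3);d=q[:2]-[x,y];print(z,np.round([d[0]*c+d[1]*sn,-d[0]*sn+d[1]*c,q[2]-a],4),res)
hsv=cv2.cvtColor(im.astype(np.uint8),cv2.COLOR_BGR2HSV).astype(int)
m=((hsv[...,0]<14)&(hsv[...,1]>90)&(hsv[...,2]>60)).astype(np.uint8);m[:200]=0;m[320:]=0;m[:,:270]=0;m[:,430:]=0
n,_,st,ce=cv2.connectedComponentsWithStats(m)
for e,k in zip(ce[1:],st[1:]):
    d=ray("scene",[e],.01)[0][:2]-[x,y];print("orange",e.round(),k[4],np.round([d[0]*c+d[1]*sn,-d[0]*sn+d[1]*c],3))
o=np.load("scene.npy").astype(float);df=(np.abs(im-o).max(2)>45).astype(np.uint8);n,_,st,ce=cv2.connectedComponentsWithStats(df)
print([(k[:5].tolist()) for k in st[1:] if k[4]>12])
E
```

```text
0.07 [0.0185 0.0045 0.0475] [ 0.1  -0.1  -0.38  0.38]
0.073 [ 0.0203  0.0062 -0.0112] [-0.11  0.11  0.87 -0.82]
0.076 [ 0.0217  0.0034 -0.012 ] [-0.11  0.11  0.86 -0.81]
orange [317. 241.] 82 [-0.127  0.032]
orange [305. 251.] 129 [-0.134 -0.022]
[[13, 0, 45, 49, 1312], [37, 0, 65, 59, 936], [231, 0, 6, 3, 15], [222, 0, 92, 84, 4396], [164, 3, 15, 6, 48], [167, 13, 18, 32, 362], [318, 29, 6, 20, 89], [183, 35, 35, 15, 109], [8, 44, 6, 8, 14], [168, 47, 15, 28, 219], [0, 50, 41, 37, 438], [42, 52, 41, 86, 2058], [238, 60, 11, 9, 80], [242, 72, 7, 17, 84], [180, 82, 15, 19, 141], [0, 93, 59, 46, 2096], [190, 93, 61, 33, 739], [147, 111, 14, 16, 147], [158, 124, 5, 5, 16], [212, 131, 85, 126, 4252], [155, 152, 20, 13, 155], [0, 210, 40, 63, 1566], [323, 234, 38, 33, 573], [312, 237, 13, 10, 86], [299, 245, 14, 14, 134], [367, 251, 21, 28, 137], [193, 291, 65, 59, 2228]]
```

```bash
python3 -c "
from station import arm
print(arm.job_done())"
```

```text
the job is handed in; nothing more can be done
None
```

The job is handed in at about 50 s: the chips are in the trough (two clumps, not counted singly), the scraper stands on its mat, and the module is seated against the stop and released, seen at nest x ≈ 15 mm and y ≈ 2 mm with no lamp contact in the force readings.

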